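# Prop open the sound hood of a screw feeder

## Robot

A 6-joint arm with a two-finger parallel gripper is mounted at the origin on a cart in front of the work surface, level with it; the furniture and walls round the work are solid. World frame = base frame: x ahead of the robot, y to its left, z up, the work surface at z = 0. Lengths are in m, angles in degrees, forces in N, time in s.
With the tool pointing down it reaches from about 0.375 to 0.9 m from the base axis. Payload 3.1 kg.
Tool frame: the origin (TCP) lies midway between the tips of the shut fingers; the grasp point (between the pads) lies bot.hold_point_z behind it (bot.hold_point_z is the distance from the TCP to the grasp point, in m); z points along the fingers, y is the direction in which the jaws open and shut (so a half turn about z gives the same grasp; the last joint's range is limited). The gripper opens to 87 mm and grips with 3 to 60 N. Pads are 19 mm wide; open, the fingers measure 117 mm over their backs; the gripper's body (75 mm by 190 mm) begins 51 mm behind the grasp point.
Start: joints at [-76.347, 30.224, 82.088, -0, 67.689, -10.227], TCP at [0.253, -0.571, 0.223] pointing down, gripper open.
Joint ranges: [-176.69, 176.69], [-43.24, 126.21], [12.49, 139.97], [-82, 262], [0, 151.66], [-163.58, 163.58]. Speed limits (degrees/s): [159.86, 159.86, 180, 180, 180, 180].

## Interface

Orientations are given as a 3x3 rotation matrix whose columns are the frame's x, y, z axes.
In Python, from rig import bot, vision, order gives the robot as it stands. The module is installed in compiled form; this text tells all that it offers.
- The arm moves only by the tool move_arm, never from a script. Its argument "moves" is a list of rows, each an object of numbers: "hand": the finger opening in mm, from 0 to 87; "x", "y", "z": the shift along the tool's x, y, z in units of 25 mm (1.0 is 25 mm); "wx", "wy", "wz": the turn, a rotation vector about the tool's x, y, z in degrees. In form: [{"hand": .., "x": .., "y": .., "z": .., "wx": .., "wy": .., "wz": ..}, ...]. A call has 1 to 20 rows; each row shifts and turns the commanded pose from where the row before left it, along the tool's axes as they then stand; what a row does not reach is not made up. A row lasts 1/10 s, in which the tool goes at most 50 mm and 8.59 degrees, less where a joint would pass 70% of its speed; a pose out of reach is approached as far as the arm can. A call is refused whole if a number of a shift passes 1 or a number of a turn 8.59, either way. A call with a gripper value outside its range is refused whole. The fingers move at their own pace and stop on an object; the grip force is fixed at half the most. Time passes only in rows, so rows that do not move let the fingers close. It gives the time, the measured TCP pose, the force and the opening at its end, in the units of the state.
- bot.read_state(): the state, without advancing time (a new reading comes with each control period).
- vision.capture(name): name is "scene" or "side" or "wrist"; returns a dict with "image" (384x512x3 uint8, red, green, blue), "z_map" (384x512 float32, m along the optical axis (not along the pixel's ray), 0 where there is no reading), "fx", "fy", "cx", "cy" (pixels), "pose" (4x4, takes a point from camera to world coordinates); the wrist camera has in their place "hand_eye" (4x4, takes a point from camera to tool coordinates, whose origin is the TCP and whose axes are the flange's). Camera axes: x right, y down, z forward; pixel columns grow to the right and rows downward; lengths in m; the calibration is good to about 2 mm. A picture is of the moment at which its call begins: read the wrist's pose just before it.
- order.hand_in(): hands the job in, once; it reports no verdict.
The state is a dict: "time_s": time; "joint_positions": joint angles; "qvel": joint speeds; "tau": joint torques, N m; "position": TCP position; "tcp_rot": TCP orientation; "force": force on the tool from outside, world axes, zero at the start; "moment": the same for the moment, N m; "opening": opening from 0.0 (shut) to 1.0 (fully open).
Only numpy, scipy, OpenCV 4.12 (cv2) and the standard library are available. Lean on these libraries where they do the work, as an engineer would, in place of code of your own. Each camera call takes 0.05 s, during which the arm holds its last target.

## Task

The screw feeder has to be refilled, so prop its hood open. First lift off the half-built camera back that was left on top of the closed hood and set it down gently, right way up, on the bench; then open the hood all the way back, swing the prop rod that lies along the front of the deck up until it stands against its stop, and ease the hood back down, without letting it drop, until the rod's tip sits in the socket inside the hood and the rod alone carries it. Do not push or knock over the spray can, flux bottle, white cup or tape roll standing around.

Things in the scene. Friction and masses are not known exactly. Their poses are not given: they have to be found in the camera images.
- feeder: Screw feeder, bolted down: grey box, 164 x 232 mm (x by y), dark deck 70 mm above the bench (z = 0), closed hood's flat top at 137 mm. Origin: centre of its underside; x to its back (hinge side), y left, z up; switch, dial and handle on its front (-x). Bowl of screws on the deck, 92 mm wide, rim at 122 mm, centre x +24, y -20; a screw track sticks out at the right to y -156 (x +46, z 95 to 117).
- hood (a joint): Hood angle (rad) about the hinge line along y through hood_hinge: 0 closed, 1.75 fully back on its stop. Hood 0.45 to 0.7 kg, 150 deep x 222 wide, 65 mm high. It balances at about 1.37: farther back it rests on its stop by itself, below that it falls shut. It rests on the prop rod at about 0.88.
- prop (a joint): Prop rod angle q (rad): 0 stowed, level along the deck's front; 1.71 up at its stop, 8 deg past its top, where it stays by its weight; below 1.57 it falls back to 0. It swings in a plane that leans back: in the feeder's frame tip = pivot + 129 mm x (cos q (0,-1,0) + sin q (0.545,0,0.839)).
- hood_hinge (a point): Point on the hood's hinge line, above the middle of the feeder's back edge: feeder x +75, y 0, z 105 mm.
- hood_handle (a point): Middle of the hood's handle: round steel bar 10 mm thick, 112 mm long along the feeder's y, 35 mm free behind it to the front skirt, nothing below it; tabs to the hood 50 mm either side of the middle. Hood closed: 191 mm in front of the hinge line, 12 mm above it, 117 mm above the bench; it circles the hinge. Its axes are the feeder's when closed and turn with the hood.
- prop_pivot (a point): Pivot of the prop rod at the left front of the deck: feeder x -55, y +70, z 105 mm (35 mm above the deck).
- prop_middle (a point): Point on the axis of the prop rod (8 mm steel) 70 mm from its pivot. Stowed, the rod has nothing in front of it and nothing below it down to the deck 35 mm under its axis, between the pivot bracket (first 15 mm) and a slim rest 117 mm from the pivot: a finger tilted forward can reach under it from the front and push it up.
- prop_tip (a point): Centre of the 13 mm black ball at the free end of the prop rod, 129 mm from its pivot.
- prop_socket (a point): Where the ball's centre sits when it is in the socket: an open cup 22 mm wide inside and 11 mm deep on the inner side of the hood's top, 120 mm in front of the hinge line and 88 mm to the left of the hood's middle.
- camera_back: Half-built white camera back with circuit boards on top, lying on the hood (later on the bench). Shell 65 x 56 mm (its x by y) and 20 mm high, boards 36 x 36 mm up to 43 mm, thin loose wires; 0.09 to 0.16 kg. Origin on its underside, off its middle: see shell_centre. z up.
- shell_centre (a point): Middle of the underside of the camera back's shell, axes as camera_back; grasp the shell across its 56 mm width (its y).
- spray_can: Orange aerosol can, 58 mm across, 199 mm tall, standing; origin at the centre of its foot.
- flux_bottle: White bottle with a red needle cap, 44 mm across, 140 mm tall, standing; origin at the centre of its foot.
- white_cup: Ribbed white cup, 66 mm across, 44 mm tall with cable ends, standing; origin at the centre of its foot.
- tape_roll: Roll of brown tape lying flat, 92 mm across, 24 mm high; origin at the centre of its underside. Other clutter stands only farther left than y = 0.43, farther right than y = -0.65 and farther back than x = 0.70; rows of white camera backs cover the bench beyond x = 0.5 where y is above -0.06.
Things that resemble listed ones, but are neither listed nor needed, are in the scene too. What is shaped like the camera_back but blue, purple or yellow is not meant.

How it is judged:
By the outcome, as a careful person would: the job done as asked, in the order asked, and still so for the second after the job is handed in, with the robot touching nothing.
It also fails if it takes over 72 s, if anything falls off the work surface, if the arm or the gripper's body presses on something with over 40 N, if the wrist force passes 120 N, or if a joint passes its speed limit or range.

## Working session

There is one attempt and no reset: what is moved stays moved. The work goes in short steps, Python scripts to look and compute and a tool call to move; the robot and the scene stay as the last step left them, time stands still between calls to the robot, and variables do not carry over. Pictures are saved under pics/ and viewed, and the job is handed in when it is done.

Besides the shell and the picture viewer there is one more tool, called after "Request:" in YAML: its name, and indented under it one key for each argument. move_arm: Moves the arm, as the interface text tells. Its arguments: {"type":"object","properties":{"moves":{"type":"array"}},"required":["moves"]}

```bash
ls; mkdir -p pics; python3 - <<'E'
from rig import bot, vision, order
import cv2, numpy as np
s=bot.read_state(); print(s); print(bot.hold_point_z)
for n in ["scene","side"]:
    c=vision.capture(n); cv2.imwrite(f"pics/{n}0.png",cv2.resize(c["image"][:,:,::-1],None,fx=1.5,fy=1.5,interpolation=cv2.INTER_CUBIC))
    np.savez(f"{n}0.npz",**c)
    print(n,c["fx"],c["fy"],c["cx"],c["cy"],c["pose"].round(3).tolist())
E
```

```text
pics
{'time_s': 0.0, 'joint_positions': array([-7.63447471e+01,  3.02796965e+01,  8.21568353e+01, -7.97964333e-04,
        6.76904835e+01, -1.02267936e+01]), 'qvel': array([-0.05899624,  0.09449195, -0.07623466,  0.11078514,  0.0715027 ,
        0.0497642 ]), 'tau': array([ 1.98040558e-03, -4.40037382e+01, -1.76587683e+01,  6.35195780e-02,
        5.81668527e-02, -1.65832735e-04]), 'position': array([ 0.25288385, -0.57073921,  0.22156133]), 'tcp_rot': array([[ 9.14378816e-01,  4.04859349e-01, -5.35869036e-04],
       [ 4.04859525e-01, -9.14376365e-01,  2.15113064e-03],
       [ 3.80919371e-04, -2.18389998e-03, -9.99997543e-01]]), 'force': array([ 1.11292516, -0.04716279, -1.65492192]), 'moment': array([-0.04173718, -0.01425436,  0.00545876]), 'opening': 0.9979926186916668}
0.0187
scene 460.99921348903234 460.99921348903234 255.97924029045504 188.23640539525869 [[0.497, -0.535, 0.684, -0.434], [-0.868, -0.306, 0.391, -0.758], [-0.0, -0.788, -0.616, 0.965], [0.0, 0.0, 0.0, 1.0]]
side 453.99732125513486 453.99732125513486 256.4766538428948 189.28959649204685 [[0.976, 0.1, -0.194, 0.807], [0.218, -0.491, 0.843, -1.426], [-0.012, -0.865, -0.501, 0.834], [0.0, 0.0, 0.0, 1.0]]
```

View pics/scene0.png

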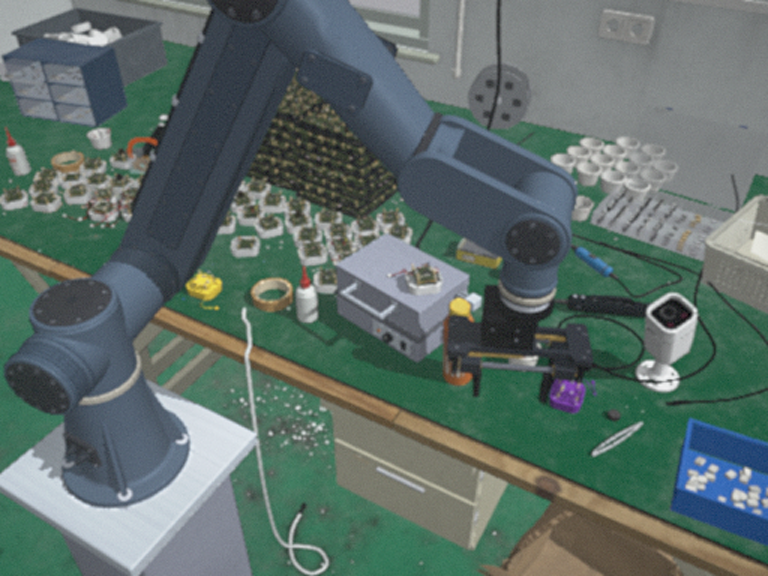

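View pics/side0.png

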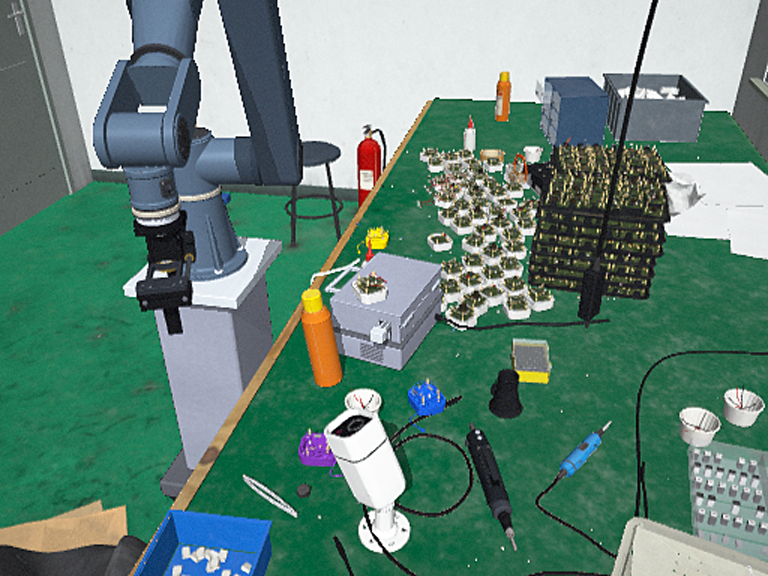

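```bash
cat > h.py <<'E'
import numpy as np, cv2
def cloud(c):
    z=c["z_map"]; h,w=z.shape; u,v=np.meshgrid(np.arange(w),np.arange(h))
    P=np.stack([(u-c["cx"])/c["fx"]*z,(v-c["cy"])/c["fy"]*z,z],-1)
    T=c["pose"]; W=P@T[:3,:3].T+T[:3,3]; W[z<=0]=np.nan
    return W
def proj(c,p):
    T=np.linalg.inv(c["pose"]); q=T[:3,:3]@np.array(p)+T[:3,3]
    return c["fx"]*q[0]/q[2]+c["cx"],c["fy"]*q[1]/q[2]+c["cy"]
E
python3 - <<'E'
from h import *
# topdown map 1 px = 1.25mm ; x 0.2..0.8, y -0.7..0.2
S=800
for n in ["scene","side"]:
    c=dict(np.load(f"{n}0.npz")); W=cloud(c); 
    img=np.zeros((600,800,3),np.uint8); 
    m=np.isfinite(W[...,2])&(W[...,2]>-0.02)&(W[...,2]<0.21)
    P=W[m]; C=c["image"][m][:,::-1]; o=np.argsort(P[:,2]); P=P[o];C=C[o]
    r=((0.85-P[:,0])*900).astype(int); q=((0.25-P[:,1])*900).astype(int)
    for dr in range(3):
        for dq in range(3):
            rr=r+dr;qq=q+dq;k=(rr>=0)&(rr<600)&(qq>=0)&(qq<800); img[rr[k],qq[k]]=C[k]
    cv2.imwrite(f"pics/top_{n}.png",img)
    im=c["image"][:,:,::-1]
    cr=im[150:245,205:345] if n=="scene" else im[150:300,190:310]
    cv2.imwrite(f"pics/cr_{n}.png",cv2.resize(cr,None,fx=5.5 if n=="scene" else 4,fy=5.5 if n=="scene" else 4,interpolation=cv2.INTER_CUBIC))
E
```

```text
(no output)
```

View pics/top_scene.png

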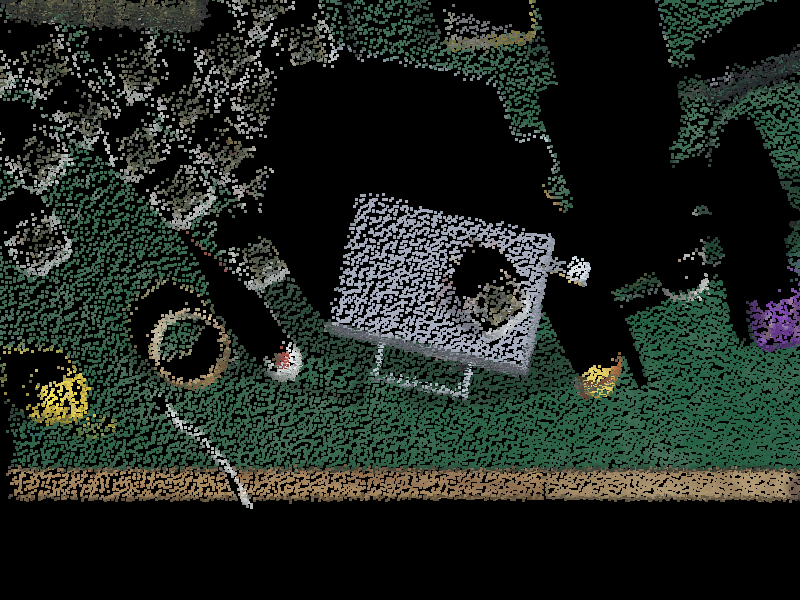

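View pics/top_side.png

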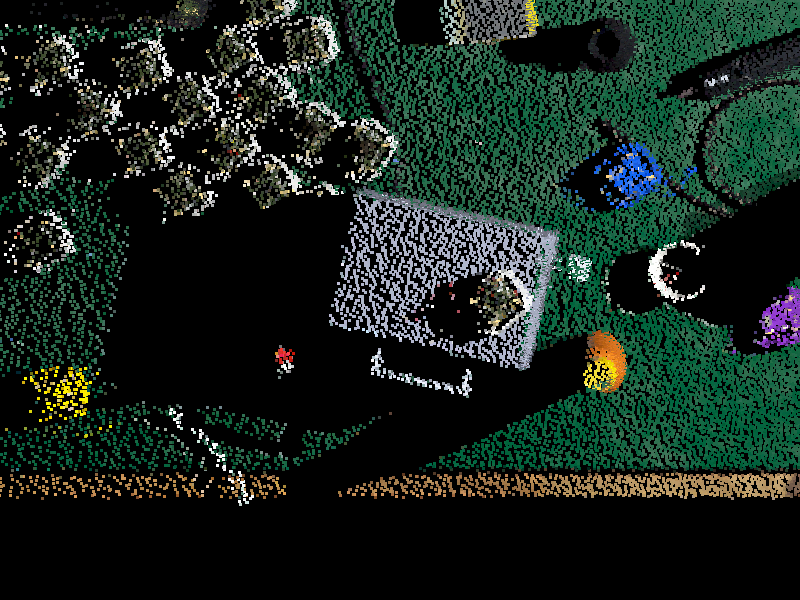

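View pics/cr_scene.png

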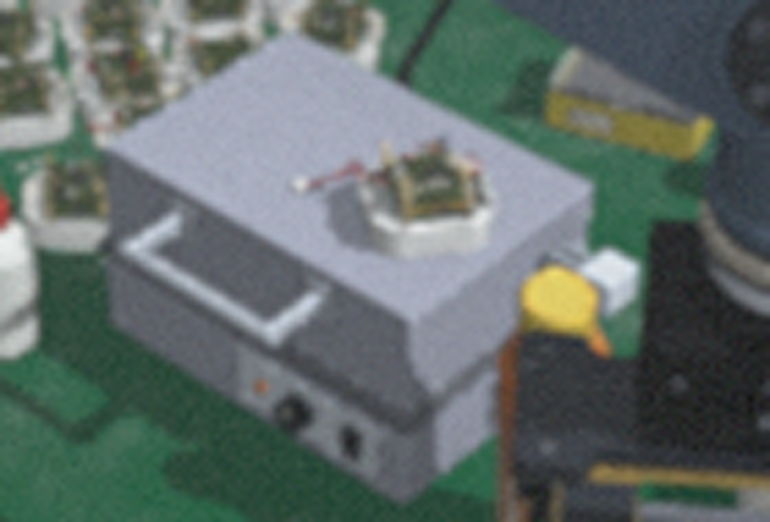

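View pics/cr_side.png

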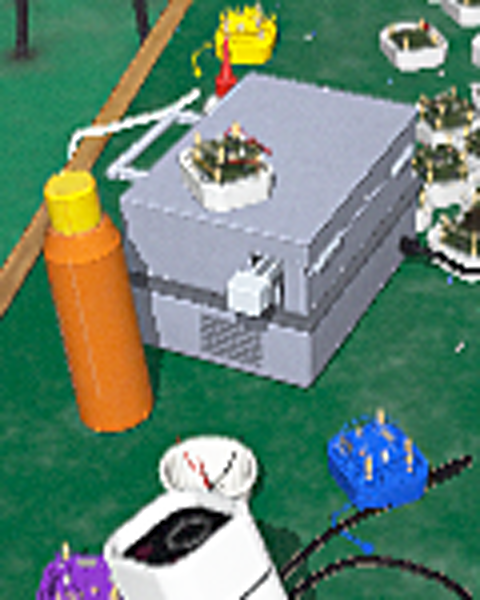

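```bash
python3 - <<'E'
from h import *
Ps=[];lab=[]
for i,n in enumerate(["scene","side"]):
    c=dict(np.load(f"{n}0.npz")); W=cloud(c).reshape(-1,3); W=W[np.isfinite(W[:,2])]
    t=W[(W[:,2]>0.132)&(W[:,2]<0.142)&(W[:,0]>.4)&(W[:,0]<.66)&(W[:,1]>-.38)&(W[:,1]<-.1)]
    print(n,len(t),"z med",np.median(t[:,2]))
    r=cv2.minAreaRect((t[:,:2]*1000).astype(np.float32)); print(r, cv2.boxPoints(r).round(1).tolist())
    g=W[(W[:,2]>-.01)&(W[:,2]<.01)&(W[:,0]>.35)&(W[:,0]<.5)&(W[:,1]>-.6)&(W[:,1]<-.4)];print("bench",np.median(g[:,2]))
    k=W[(W[:,2]>0.145)&(W[:,2]<0.185)&(W[:,0]>.45)&(W[:,0]<.58)&(W[:,1]>-.37)&(W[:,1]<-.2)]; 
    b=W[(W[:,2]>0.150)&(W[:,2]<0.162)&(W[:,0]>.45)&(W[:,0]<.58)&(W[:,1]>-.37)&(W[:,1]<-.2)]
    print("back",len(k),k.min(0),k.max(0),cv2.minAreaRect((b[:,:2]*1000).astype(np.float32)))
    b=b[:,:2]
    Ps.append(W[(W[:,2]>0.139)&(W[:,2]<0.2)&(W[:,0]>.45)&(W[:,0]<.58)&(W[:,1]>-.37)&(W[:,1]<-.2)])
    for nm,x0,x1,y0,y1,z0,z1 in [("can",.38,.52,-.46,-.36,.15,.21),("canlow",.38,.52,-.48,-.36,.03,.12),("cup",.5,.62,-.55,-.46,.03,.06),("flux",.4,.5,-.11,-.04,.02,.2),("tape",.4,.54,-.02,.12,.015,.03),("handle",.39,.47,-.29,-.15,.10,.13)]:
        q=W[(W[:,0]>x0)&(W[:,0]<x1)&(W[:,1]>y0)&(W[:,1]<y1)&(W[:,2]>z0)&(W[:,2]<z1)]
        if len(q)>3: print("  ",nm,len(q),q.min(0).round(3),q.max(0).round(3),np.round(cv2.minEnclosingCircle(q[:,:2].astype(np.float32))[0],3), q.mean(0).round(3))
P=np.concatenate(Ps)
img=np.zeros((600,800,3),np.uint8)
for i,p in enumerate(Ps):
    for x,y,z in p:
        s=int(np.clip((z-.135)*5000,0,255)); col=(s,255-s,255 if i==0 else 60)
        cv2.circle(img,(int((-.2-y)*5000),int((.58-x)*5000)),2,col,-1)
cv2.imwrite("pics/back.png",img)
E
```

```text
scene 1919 z med 0.13544931214542355
((537.97998046875, -239.53933715820312), (224.908203125, 158.5445556640625), 77.4534683227539) [[436.20001220703125, -332.1000061035156], [590.9000244140625, -366.5], [639.7999877929688, -147.0], [485.0, -112.5999984741211]]
bench -0.0013319825016340214
back 355 [ 0.47308494 -0.33757002  0.14511549] [ 0.55004123 -0.25444715  0.17919141] ((511.7074890136719, -299.7967834472656), (61.388877868652344, 70.5096664428711), 37.103633880615234)
   can 175 [ 0.408 -0.435  0.151] [ 0.451 -0.387  0.202] [ 0.432 -0.413] [ 0.425 -0.413  0.188]
   canlow 103 [ 0.412 -0.435  0.03 ] [ 0.436 -0.39   0.12 ] [ 0.428 -0.413] [ 0.422 -0.404  0.064]
   cup 38 [ 0.511 -0.537  0.03 ] [ 0.574 -0.498  0.044] [ 0.543 -0.519] [ 0.534 -0.523  0.037]
   flux 310 [ 0.428 -0.083  0.02 ] [ 0.47  -0.043  0.132] [ 0.449 -0.064] [ 0.444 -0.067  0.064]
   tape 201 [ 0.418 -0.005  0.015] [0.514 0.087 0.028] [0.466 0.04 ] [0.463 0.04  0.021]
   handle 365 [ 0.407 -0.289  0.1  ] [ 0.47  -0.162  0.13 ] [ 0.442 -0.225] [ 0.445 -0.23   0.117]
side 1500 z med 0.13557886589019552
((539.92974
[... 246 characters left out ...]
nch -0.0013356289333361637
back 304 [ 0.4802417  -0.34035076  0.14507958] [ 0.55097892 -0.24931408  0.18122266] ((514.1104736328125, -298.80206298828125), (61.14767837524414, 79.31470489501953), 30.901029586791992)
   can 317 [ 0.416 -0.44   0.15 ] [ 0.466 -0.398  0.199] [ 0.441 -0.417] [ 0.441 -0.424  0.175]
   canlow 519 [ 0.417 -0.444  0.03 ] [ 0.48  -0.403  0.12 ] [ 0.448 -0.416] [ 0.456 -0.431  0.076]
   cup 123 [ 0.516 -0.53   0.03 ] [ 0.582 -0.47   0.043] [ 0.55  -0.505] [ 0.547 -0.491  0.036]
   flux 55 [ 0.432 -0.075  0.061] [ 0.466 -0.056  0.137] [ 0.449 -0.06 ] [ 0.452 -0.065  0.096]
   handle 108 [ 0.41  -0.272  0.11 ] [ 0.463 -0.163  0.124] [ 0.434 -0.217] [ 0.431 -0.218  0.118]
```

View pics/back.png

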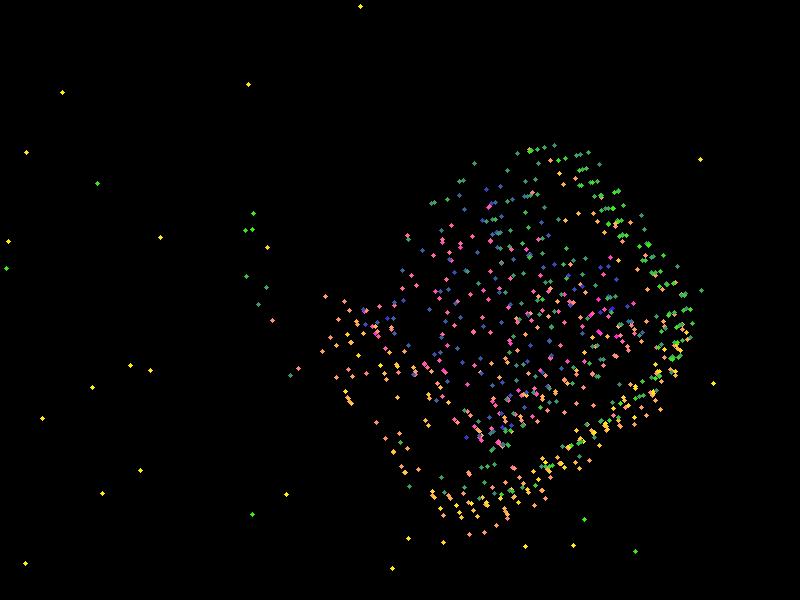

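Request:
move_arm:
  moves:
    - {"hand": 87,"z": -1}
    - {"z": -1,"hand": 87}
    - {"z": -1,"hand": 87}
    - {"z": -1,"hand": 87}
    - {"x": 1,"y": -0.4,"z": -0.4,"hand": 87}
    - {"x": 1,"y": -0.4,"hand": 87}
    - {"x": 1,"y": -0.4,"hand": 87}
    - {"x": 1,"y": -0.4,"hand": 87}
    - {"x": 1,"y": -0.4,"hand": 87}
    - {"x": 1,"y": -0.4,"hand": 87}
    - {"x": 1,"y": -0.4,"hand": 87}
    - {"x": 1,"y": -0.4,"hand": 87}
    - {"x": 1,"y": -0.4,"hand": 87}
    - {"x": 1,"y": -0.4,"hand": 87}
    - {"x": 1,"y": -0.4,"hand": 87}
    - {"hand": 87}
    - {"hand": 87}

```text
schema error: expected keys hand, x, y, z, wx, wy, wz
```

Request:
move_arm:
  moves:
    - {"hand": 87,"x": 0,"y": 0,"z": -1,"wx": 0,"wy": 0,"wz": 0}
    - {"hand": 87,"x": 0,"y": 0,"z": -1,"wx": 0,"wy": 0,"wz": 0}
    - {"hand": 87,"x": 0,"y": 0,"z": -1,"wx": 0,"wy": 0,"wz": 0}
    - {"hand": 87,"x": 0,"y": 0,"z": -1,"wx": 0,"wy": 0,"wz": 0}
    - {"hand": 87,"x": 1,"y": -0.4,"z": -0.4,"wx": 0,"wy": 0,"wz": 0}
    - {"hand": 87,"x": 1,"y": -0.4,"z": 0,"wx": 0,"wy": 0,"wz": 0}
    - {"hand": 87,"x": 1,"y": -0.4,"z": 0,"wx": 0,"wy": 0,"wz": 0}
    - {"hand": 87,"x": 1,"y": -0.4,"z": 0,"wx": 0,"wy": 0,"wz": 0}
    - {"hand": 87,"x": 1,"y": -0.4,"z": 0,"wx": 0,"wy": 0,"wz": 0}
    - {"hand": 87,"x": 1,"y": -0.4,"z": 0,"wx": 0,"wy": 0,"wz": 0}
    - {"hand": 87,"x": 1,"y": -0.4,"z": 0,"wx": 0,"wy": 0,"wz": 0}
    - {"hand": 87,"x": 1,"y": -0.4,"z": 0,"wx": 0,"wy": 0,"wz": 0}
    - {"hand": 87,"x": 1,"y": -0.4,"z": 0,"wx": 0,"wy": 0,"wz": 0}
    - {"hand": 87,"x": 1,"y": -0.4,"z": 0,"wx": 0,"wy": 0,"wz": 0}
    - {"hand": 87,"x": 1,"y": -0.4,"z": 0,"wx": 0,"wy": 0,"wz": 0}
    - {"hand": 87,"x": 0,"y": 0,"z": 0,"wx": 0,"wy": 0,"wz": 0}

```text
time_s: 1.7
position: [0.4615, -0.3568, 0.332]
tcp_rot: [[0.913, 0.408, 0.0], [0.408, -0.913, 0.002], [0.001, -0.002, -1.0]]
force: [-0.8, -1.3, -0.3]
opening: 1.0
```

```bash
cat >> h.py <<'E'
def wcap(name):
    from rig import bot, vision
    s=bot.read_state(); c=vision.capture("wrist")
    T=np.eye(4);T[:3,:3]=s["tcp_rot"];T[:3,3]=s["position"]
    c["pose"]=T@c["hand_eye"]; np.savez(name+".npz",**c)
    cv2.imwrite(f"pics/{name}.png",cv2.resize(c["image"][:,:,::-1],None,fx=1.5,fy=1.5,interpolation=cv2.INTER_CUBIC))
    return s,c
E
python3 - <<'E'
from h import *
s,c=wcap("w1"); print(s["time_s"],s["position"],s["tcp_rot"].round(3).tolist(),s["force"]);print(c["hand_eye"].round(3).tolist(),c["fx"])
E
```

```text
1.7 [ 0.46154663 -0.35676348  0.33204443] [[0.913, 0.408, 0.0], [0.408, -0.913, 0.002], [0.001, -0.002, -1.0]] [-0.78613    -1.33586731 -0.29525994]
[[-0.001, -0.958, -0.287, 0.079], [1.0, -0.0, -0.001, 0.001], [0.001, -0.287, 0.958, -0.162], [0.0, 0.0, 0.0, 1.0]] 268.84153536010933
```

View pics/w1.png

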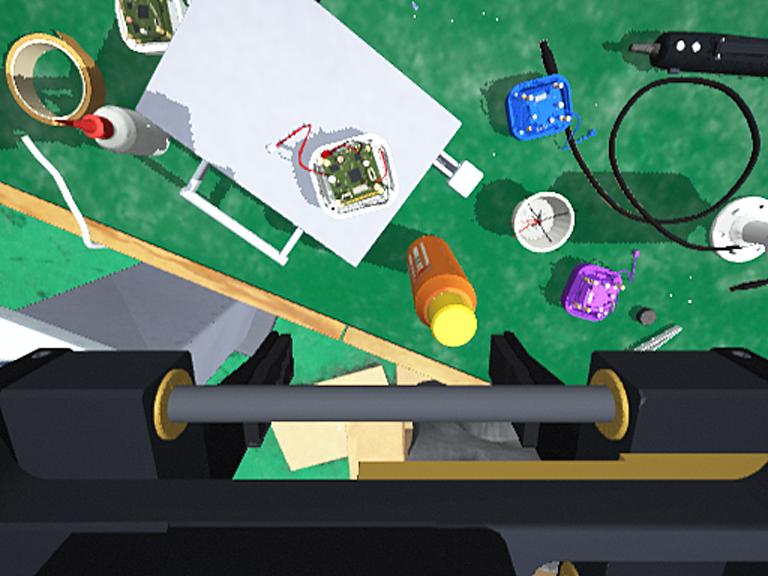

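```bash
python3 - <<'E'
from h import *
c=dict(np.load("w1.npz")); W=cloud(c)
im=c["image"][80:155,195:275][:,:,::-1]
cv2.imwrite("pics/w1c.png",cv2.resize(im,None,fx=8,fy=8,interpolation=cv2.INTER_CUBIC))
# white shell mask fit using rays intersected at z=0.157 (rim top)
P=W.reshape(-1,3)
for name,z0,z1,x0,x1,y0,y1 in [("hood",.132,.142,.4,.68,-.4,-.08),("rim",.150,.162,.45,.58,-.36,-.24),("handle",.108,.128,.39,.45,-.3,-.14),("cup",.035,.05,.48,.62,-.58,-.45),("tape",.018,.03,.4,.54,-.03,.12),("flux",.02,.09,.4,.5,-.12,-.02),("can",.05,.15,.39,.5,-.48,-.37)]:
    k=P[(P[:,2]>z0)&(P[:,2]<z1)&(P[:,0]>x0)&(P[:,0]<x1)&(P[:,1]>y0)&(P[:,1]<y1)]
    print(name,len(k),k.min(0).round(3),k.max(0).round(3),np.median(k[:,2]),cv2.minAreaRect((k[:,:2]*1000).astype(np.float32)))
E
```

```text
hood 19735 [ 0.441 -0.399  0.132] [ 0.622 -0.115  0.142] 0.13707767958027528 ((533.9337158203125, -267.9306945800781), (283.6203308105469, 153.27859497070312), 77.62874603271484)
rim 1270 [ 0.479 -0.337  0.15 ] [ 0.552 -0.253  0.162] 0.1566378551133687 ((517.4007568359375, -294.79803466796875), (68.20454406738281, 72.21288299560547), 38.1566047668457)
handle 716 [ 0.411 -0.272  0.114] [ 0.45  -0.159  0.124] 0.12111760423764106 ((437.0691223144531, -214.67970275878906), (111.16804504394531, 38.61040115356445), 82.77910614013672)
cup 346 [ 0.518 -0.538  0.035] [ 0.584 -0.47   0.042] 0.03945418891013583 ((551.0300903320312, -504.2462463378906), (64.94459533691406, 65.44764709472656), 16.805198669433594)
tape 1181 [ 0.424 -0.03   0.018] [0.54  0.087 0.027] 0.02379105471154047 ((489.3128967285156, 34.083560943603516), (88.88021087646484, 136.3203887939453), 70.20467376708984)
flux 1050 [ 0.434 -0.082  0.02 ] [ 0.478 -0.042  0.09 ] 0.06980913631415317 ((457.3411865234375, -63.025367736816406), (45.049400329589844, 37.535667419433594), 17.48379898071289)
can 718 [ 0.425 -0.444  0.05 ] [ 0.481 -0.384  0.15 ] 0.10980173412331742 ((457.7862243652344, -409.61859130859375), (45.976104736328125, 56.33890914916992), 32.68788146972656)
```

View pics/w1c.png

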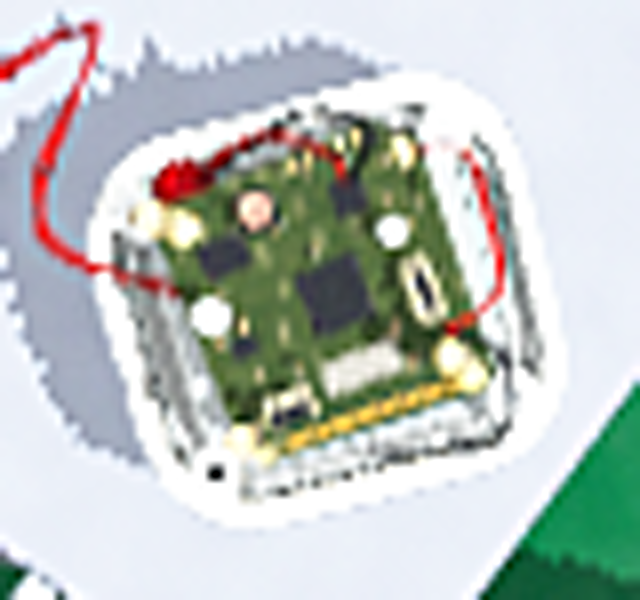

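```bash
cat >> h.py <<'E'
def ray(c,u,v,z):
    d=np.array([(u-c["cx"])/c["fx"],(v-c["cy"])/c["fy"],1.]); T=c["pose"]; d=T[:3,:3]@d; o=T[:3,3]
    return o+d*(z-o[2])/d[2]
E
python3 - <<'E'
from h import *
c=dict(np.load("w1.npz")); W=cloud(c)
pix={"L1":(95,240),"L2":(165,460),"T1":(160,145),"T2":(400,75),"R1":(520,140),"R2":(565,370),"B1":(240,525),"B2":(510,445)}
q={k:ray(c,195+u/8,80+v/8,.157)[:2]*1000 for k,(u,v) in pix.items()}
for k in q: print(k,q[k].round(1))
for a in "LTRB":
    d=q[a+"2"]-q[a+"1"]; print(a,np.degrees(np.arctan2(d[1],d[0])).round(1))
# rim points
P=W.reshape(-1,3);k=P[(P[:,2]>.145)&(P[:,2]<.163)&(P[:,0]>.46)&(P[:,0]<.57)&(P[:,1]>-.36)&(P[:,1]<-.24)]
for ang in range(20,60,3):
    a=np.radians(ang);u=np.array([np.cos(a),np.sin(a)]);v=np.array([-np.sin(a),np.cos(a)])
    s=k[:,:2]@u;t=k[:,:2]@v
    f=lambda s:np.percentile(s,[1,99])*1000
    A,B=f(s),f(t); print(ang,np.ptp(A).round(1),np.ptp(B).round(1),(u*A.mean()+v*B.mean()).round(1))
E
```

```text
L1 [ 509.4 -265.1]
L2 [ 483.4 -286.6]
T1 [ 525.9 -269.1]
T2 [ 549.4 -297.8]
R1 [ 548.4 -317.6]
R2 [ 520.9 -337.4]
B1 [ 478.8 -300.9]
B2 [ 507.2 -334.3]
L -140.5
T -50.7
R -144.2
B -49.7
20 63.7 76.8 [ 514.6 -296.3]
23 62.3 76.0 [ 514.4 -296.6]
26 61.8 74.6 [ 514.6 -296.8]
29 60.6 73.0 [ 514.5 -297. ]
32 59.9 71.8 [ 514.6 -297.1]
35 60.3 70.6 [ 515.2 -297. ]
38 61.9 69.2 [ 516.2 -297. ]
41 63.7 67.9 [ 517.  -296.9]
44 65.7 66.8 [ 517.9 -297.1]
47 67.7 67.0 [ 518.3 -296.9]
50 69.8 67.2 [ 518.5 -296.7]
53 71.7 67.8 [ 518.6 -296.3]
56 73.4 68.5 [ 518.6 -296. ]
59 75.0 69.3 [ 518.5 -295.7]
```

Request:
move_arm:
  moves:
    - {"hand": 87,"x": 0,"y": 0,"z": 0,"wx": 0,"wy": 0,"wz": 8.3}
    - {"hand": 87,"x": 0,"y": 0,"z": 0,"wx": 0,"wy": 0,"wz": 8.3}
    - {"hand": 87,"x": 0,"y": 0,"z": 0,"wx": 0,"wy": 0,"wz": 8.3}
    - {"hand": 87,"x": 0,"y": 0,"z": 0,"wx": 0,"wy": 0,"wz": 8.3}
    - {"hand": 87,"x": 0,"y": 0,"z": 0,"wx": 0,"wy": 0,"wz": 8.3}
    - {"hand": 87,"x": 0,"y": 0,"z": 0,"wx": 0,"wy": 0,"wz": 8.3}
    - {"hand": 87,"x": 0,"y": 0,"z": 0,"wx": 0,"wy": 0,"wz": 8.3}
    - {"hand": 87,"x": 0,"y": 0,"z": 0,"wx": 0,"wy": 0,"wz": 8.3}
    - {"hand": 87,"x": 0,"y": 0,"z": 0,"wx": 0,"wy": 0,"wz": 8.3}
    - {"hand": 87,"x": 0,"y": 0,"z": 0,"wx": 0,"wy": 0,"wz": 0}

```text
time_s: 2.75
position: [0.459, -0.3605, 0.3322]
tcp_rot: [[0.631, -0.776, -0.001], [-0.776, -0.631, 0.0], [-0.001, 0.001, -1.0]]
force: [0.2, 0.0, -0.4]
opening: 1.002
```

```bash
cat >> h.py <<'E'
from scipy.spatial.transform import Rotation as Rot
def delta(pt,Rt=None,s=None):
    if s is None:
        from rig import bot; s=bot.read_state()
    R=s["tcp_rot"]; d=R.T@(np.array(pt)-s["position"])/0.025
    rv=np.degrees(Rot.from_matrix(R.T@Rt).as_rotvec()) if Rt is not None else None
    print("t",round(s["time_s"],2),"pos",s["position"].round(4),"units xyz",d.round(2),"rot",None if rv is None else rv.round(2),"F",s["force"].round(1),"j",s["joint_positions"].round(1),"open",round(s["opening"]*87,1))
def down(yaw_y): # tool z down, tool y at yaw (deg)
    a=np.radians(yaw_y); y=np.array([np.cos(a),np.sin(a),0]); z=np.array([0,0,-1.]); return np.stack([np.cross(y,z),y,z],1)
E
python3 - <<'E'
from h import *
delta([.5155,-.300,.20],down(-141.1))
E
```

```text
t 2.75 pos [ 0.459  -0.3605  0.3322] units xyz [-0.45 -3.28  5.29] rot [0.04 0.04 0.21] F [ 0.2  0.  -0.4] j [-49.1  20.9  79.9  -0.   79.2  91.8] open 87.1
```

Request:
move_arm:
  moves:
    - {"hand": 87,"x": -0.09,"y": -0.66,"z": 0.5,"wx": 0,"wy": 0,"wz": 0}
    - {"hand": 87,"x": -0.09,"y": -0.66,"z": 0.5,"wx": 0,"wy": 0,"wz": 0}
    - {"hand": 87,"x": -0.09,"y": -0.66,"z": 0.7,"wx": 0,"wy": 0,"wz": 0}
    - {"hand": 87,"x": -0.09,"y": -0.66,"z": 0.7,"wx": 0,"wy": 0,"wz": 0}
    - {"hand": 87,"x": -0.09,"y": -0.66,"z": 0.7,"wx": 0,"wy": 0,"wz": 0}
    - {"hand": 87,"x": 0,"y": 0,"z": 0.7,"wx": 0,"wy": 0,"wz": 0}
    - {"hand": 87,"x": 0,"y": 0,"z": 0.7,"wx": 0,"wy": 0,"wz": 0}
    - {"hand": 87,"x": 0,"y": 0,"z": 0.3,"wx": 0,"wy": 0,"wz": 0}
    - {"hand": 87,"x": 0,"y": 0,"z": 0,"wx": 0,"wy": 0,"wz": 0}

```text
time_s: 3.65
position: [0.5163, -0.2969, 0.2105]
tcp_rot: [[0.633, -0.774, -0.003], [-0.774, -0.633, 0.003], [-0.004, 0.001, -1.0]]
force: [0.4, 0.3, -0.3]
opening: 1.002
```

```bash
python3 - <<'E'
from h import *
s,c=wcap("w2"); delta([.5155,-.300,.1395],down(-141.1),s)
s2=dict(s)
# project where shell top centre/edges predicted
a=np.radians(38.9);u=np.array([np.cos(a),np.sin(a)]);v=np.array([-np.sin(a),np.cos(a)]);im=c["image"][:,:,::-1].copy()
im=cv2.resize(im,None,fx=1.5,fy=1.5,interpolation=cv2.INTER_CUBIC)
C=np.array([.5155,-.300])
pts=[proj(c,[*(C+u*i*.028+v*j*.0325),.157]) for i,j in [(1,1),(1,-1),(-1,-1),(-1,1)]]
cv2.polylines(im,[np.int32(np.array(pts)*1.5)],True,(255,0,255),1)
for sg in (1,-1):
    p=s["position"]+s["tcp_rot"][:,1]*sg*.0435; 
    x=proj(c,p); cv2.circle(im,tuple(np.int32(np.array(x)*1.5)),4,(0,255,255),-1)
cv2.imwrite("pics/w2o.png",im)
E
```

```text
t 3.65 pos [ 0.5163 -0.2969  0.2105] units xyz [0.09 0.1  2.84] rot [0.03 0.25 0.38] F [ 0.4  0.3 -0.3] j [-40.6  28.8  87.    0.   64.4 100.1] open 87.2
```

View pics/w2o.png

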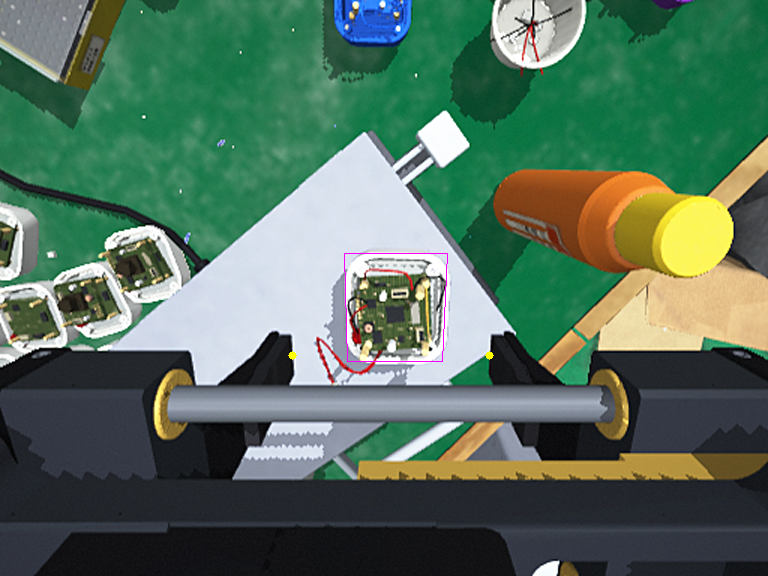

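Request:
move_arm:
  moves:
    - {"hand": 87,"x": 0.05,"y": 0.05,"z": 0.7,"wx": 0,"wy": 0,"wz": 0.3}
    - {"hand": 87,"x": 0.04,"y": 0.05,"z": 0.7,"wx": 0,"wy": 0.2,"wz": 0}
    - {"hand": 87,"x": 0,"y": 0,"z": 0.6,"wx": 0,"wy": 0,"wz": 0}
    - {"hand": 87,"x": 0,"y": 0,"z": 0.4,"wx": 0,"wy": 0,"wz": 0}
    - {"hand": 87,"x": 0,"y": 0,"z": 0.2,"wx": 0,"wy": 0,"wz": 0}
    - {"hand": 87,"x": 0,"y": 0,"z": 0.1,"wx": 0,"wy": 0,"wz": 0}
    - {"hand": 87,"x": 0,"y": 0,"z": 0,"wx": 0,"wy": 0,"wz": 0}

```text
time_s: 4.4
position: [0.5167, -0.3023, 0.1454]
tcp_rot: [[0.628, -0.778, 0.003], [-0.778, -0.628, -0.003], [0.004, -0.0, -1.0]]
force: [0.2, 0.4, 0.2]
opening: 0.999
```

Request:
move_arm:
  moves:
    - {"hand": 87,"x": 0,"y": 0,"z": 0.12,"wx": 0,"wy": 0,"wz": 0}
    - {"hand": 87,"x": 0,"y": 0,"z": 0,"wx": 0,"wy": 0,"wz": 0}
    - {"hand": 54,"x": 0,"y": 0,"z": 0,"wx": 0,"wy": 0,"wz": 0}
    - {"hand": 48,"x": 0,"y": 0,"z": 0,"wx": 0,"wy": 0,"wz": 0}
    - {"hand": 46,"x": 0,"y": 0,"z": 0,"wx": 0,"wy": 0,"wz": 0}
    - {"hand": 46,"x": 0,"y": 0,"z": 0,"wx": 0,"wy": 0,"wz": 0}
    - {"hand": 46,"x": 0,"y": 0,"z": 0,"wx": 0,"wy": 0,"wz": 0}
    - {"hand": 46,"x": 0,"y": 0,"z": 0,"wx": 0,"wy": 0,"wz": 0}

```text
time_s: 5.2
position: [0.5164, -0.3022, 0.1421]
tcp_rot: [[0.628, -0.778, 0.002], [-0.778, -0.628, -0.003], [0.004, 0.0, -1.0]]
force: [0.2, 0.4, 1.1]
opening: 0.645
```

```bash
python3 - <<'E'
from h import *
c=dict(np.load("w1.npz"))
for n,(u,v) in {"pebble":(645,315),"tweezL":(640,350),"tweezR":(680,330),"purple":(595,290),"purpleBL":(570,310)}.items(): print(n,ray(c,u/1.5,v/1.5,.01).round(3))
c=dict(np.load("side0.npz"))
for n,(u,v) in {"tweez1":(245,478),"tweez2":(296,515),"pebble":(304,491),"purpleL":(300,445)}.items(): print(n,ray(c,u/1.5,v/1.5,.0).round(3))
W=cloud(c).reshape(-1,3);k=W[(W[:,0]>.5)&(W[:,0]<.85)&(W[:,1]>-.5)&(W[:,1]<-.05)&(W[:,2]>.1)]
k=k[~((k[:,0]<.66))]; print(len(k)); print(k[:: max(1,len(k)//15)].round(3))
E
```

```text
pebble [ 0.501 -0.695  0.01 ]
tweezL [ 0.458 -0.717  0.01 ]
tweezR [ 0.502 -0.748  0.01 ]
purple [ 0.504 -0.618  0.01 ]
purpleBL [ 0.468 -0.604  0.01 ]
tweez1 [ 0.397 -0.69   0.   ]
tweez2 [ 0.504 -0.745  0.   ]
pebble [ 0.501 -0.696  0.   ]
purpleL [ 0.461 -0.598  0.   ]
0
[]
```

Request:
move_arm:
  moves:
    - {"hand": 46,"x": 0,"y": 0,"z": -0.1,"wx": 0,"wy": 0,"wz": 0}
    - {"hand": 46,"x": 0,"y": 0,"z": -0.3,"wx": 0,"wy": 0,"wz": 0}
    - {"hand": 46,"x": 0,"y": 0,"z": -0.6,"wx": 0,"wy": 0,"wz": 0}
    - {"hand": 46,"x": 0,"y": 0,"z": -0.8,"wx": 0,"wy": 0,"wz": 0}
    - {"hand": 46,"x": 0,"y": 0,"z": -0.9,"wx": 0,"wy": 0,"wz": 0}
    - {"hand": 46,"x": 0,"y": 0,"z": -0.9,"wx": 0,"wy": 0,"wz": 0}
    - {"hand": 46,"x": 0,"y": 0,"z": -0.9,"wx": 0,"wy": 0,"wz": 0}
    - {"hand": 46,"x": 0,"y": 0,"z": -0.9,"wx": 0,"wy": 0,"wz": 0}
    - {"hand": 46,"x": 0,"y": 0,"z": -0.5,"wx": 0,"wy": 0,"wz": 0}

```text
time_s: 6.1
position: [0.5166, -0.3022, 0.2921]
tcp_rot: [[0.628, -0.778, 0.005], [-0.778, -0.628, -0.005], [0.007, -0.001, -1.0]]
force: [-0.0, -0.2, -1.1]
opening: 0.647
```

Request:
move_arm:
  moves:
    - {"hand": 46,"x": 0.2,"y": 0.4,"z": 0,"wx": 0,"wy": 0,"wz": 0}
    - {"hand": 46,"x": 0.33,"y": 0.7,"z": 0,"wx": 0,"wy": 0,"wz": 0}
    - {"hand": 46,"x": 0.33,"y": 0.7,"z": 0,"wx": 0,"wy": 0,"wz": 0}
    - {"hand": 46,"x": 0.33,"y": 0.7,"z": 0,"wx": 0,"wy": 0,"wz": 0}
    - {"hand": 46,"x": 0.33,"y": 0.7,"z": 0,"wx": 0,"wy": 0,"wz": 0}
    - {"hand": 46,"x": 0.33,"y": 0.7,"z": 0,"wx": 0,"wy": 0,"wz": 0}
    - {"hand": 46,"x": 0.33,"y": 0.7,"z": 0,"wx": 0,"wy": 0,"wz": 0}
    - {"hand": 46,"x": 0.33,"y": 0.7,"z": 0,"wx": 0,"wy": 0,"wz": 0}
    - {"hand": 46,"x": 0.33,"y": 0.7,"z": 0,"wx": 0,"wy": 0,"wz": 0}
    - {"hand": 46,"x": 0.33,"y": 0.7,"z": 0,"wx": 0,"wy": 0,"wz": 0}
    - {"hand": 46,"x": 0.33,"y": 0.7,"z": 0,"wx": 0,"wy": 0,"wz": 0}
    - {"hand": 46,"x": 0.33,"y": 0.7,"z": 0,"wx": 0,"wy": 0,"wz": 0}
    - {"hand": 46,"x": 0.33,"y": 0.7,"z": 0,"wx": 0,"wy": 0,"wz": 0}
    - {"hand": 46,"x": 0.33,"y": 0.7,"z": 0,"wx": 0,"wy": 0,"wz": 0}
    - {"hand": 46,"x": 0.33,"y": 0.7,"z": 0,"wx": 0,"wy": 0,"wz": 0}
    - {"hand": 46,"x": 0,"y": 0,"z": 0,"wx": 0,"wy": 0,"wz": 6}
    - {"hand": 46,"x": 0,"y": 0,"z": 0,"wx": 0,"wy": 0,"wz": 6}
    - {"hand": 46,"x": 0,"y": 0,"z": 0,"wx": 0,"wy": 0,"wz": 6}
    - {"hand": 46,"x": 0,"y": 0,"z": 0,"wx": 0,"wy": 0,"wz": 6}
    - {"hand": 46,"x": 0,"y": 0,"z": 0,"wx": 0,"wy": 0,"wz": 6}

```text
time_s: 8.1
position: [0.3928, -0.5564, 0.2899]
tcp_rot: [[0.15, -0.989, 0.002], [-0.989, -0.15, -0.003], [0.003, -0.002, -1.0]]
force: [0.6, 0.5, -2.7]
opening: 0.642
```

```bash
python3 - <<'E'
from h import *
s,c=wcap("w3"); delta([.39,-.565,.05],down(-171),s)
E
```

```text
t 8.1 pos [ 0.3928 -0.5564  0.2899] units xyz [0.3  0.18 9.6 ] rot [-0.1  -0.17 -0.37] F [ 0.6  0.5 -2.7] j [-64.2  31.3  68.8   0.   79.7 107.2] open 55.8
```

View pics/w3.png

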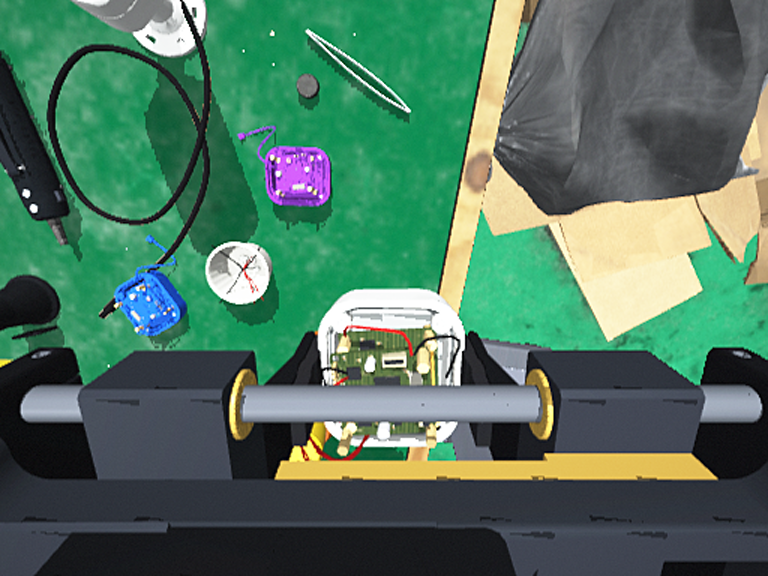

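Request:
move_arm:
  moves:
    - {"hand": 46,"x": 0.1,"y": 0.06,"z": 0.4,"wx": 0,"wy": 0,"wz": 0}
    - {"hand": 46,"x": 0.1,"y": 0.06,"z": 0.8,"wx": 0,"wy": 0,"wz": 0}
    - {"hand": 46,"x": 0.1,"y": 0.06,"z": 0.9,"wx": 0,"wy": 0,"wz": 0}
    - {"hand": 46,"x": 0,"y": 0,"z": 0.9,"wx": 0,"wy": 0,"wz": 0}
    - {"hand": 46,"x": 0,"y": 0,"z": 0.9,"wx": 0,"wy": 0,"wz": 0}
    - {"hand": 46,"x": 0,"y": 0,"z": 0.9,"wx": 0,"wy": 0,"wz": 0}
    - {"hand": 46,"x": 0,"y": 0,"z": 0.9,"wx": 0,"wy": 0,"wz": 0}
    - {"hand": 46,"x": 0,"y": 0,"z": 0.9,"wx": 0,"wy": 0,"wz": 0}
    - {"hand": 46,"x": 0,"y": 0,"z": 0.9,"wx": 0,"wy": 0,"wz": 0}
    - {"hand": 46,"x": 0,"y": 0,"z": 0.9,"wx": 0,"wy": 0,"wz": 0}
    - {"hand": 46,"x": 0,"y": 0,"z": 0.9,"wx": 0,"wy": 0,"wz": 0}
    - {"hand": 46,"x": 0,"y": 0,"z": 0.7,"wx": 0,"wy": 0,"wz": 0}
    - {"hand": 46,"x": 0,"y": 0,"z": 0.4,"wx": 0,"wy": 0,"wz": 0}
    - {"hand": 46,"x": 0,"y": 0,"z": 0.2,"wx": 0,"wy": 0,"wz": 0}
    - {"hand": 46,"x": 0,"y": 0,"z": 0,"wx": 0,"wy": 0,"wz": 0}

```text
time_s: 9.65
position: [0.3904, -0.5644, 0.0245]
tcp_rot: [[0.155, -0.988, 0.002], [-0.988, -0.155, -0.002], [0.003, -0.002, -1.0]]
force: [0.5, -0.1, -1.1]
opening: 0.646
```

```bash
python3 - <<'E'
from h import *
delta([.39,-.565,.0065],down(-171))
E
```

```text
t 9.65 pos [ 0.3904 -0.5644  0.0245] units xyz [0.02 0.02 0.72] rot [-0.09 -0.15 -0.1 ] F [ 0.5 -0.1 -1.1] j [-6.470e+01  4.860e+01  7.990e+01  1.000e-01  5.130e+01  1.064e+02] open 56.2
```

Request:
move_arm:
  moves:
    - {"hand": 46,"x": 0,"y": 0,"z": 0.25,"wx": 0,"wy": 0,"wz": 0}
    - {"hand": 46,"x": 0,"y": 0,"z": 0.15,"wx": 0,"wy": 0,"wz": 0}
    - {"hand": 46,"x": 0,"y": 0,"z": 0.1,"wx": 0,"wy": 0,"wz": 0}
    - {"hand": 46,"x": 0,"y": 0,"z": 0.05,"wx": 0,"wy": 0,"wz": 0}
    - {"hand": 46,"x": 0,"y": 0,"z": 0,"wx": 0,"wy": 0,"wz": 0}

```text
time_s: 10.15
position: [0.3905, -0.5644, 0.0112]
tcp_rot: [[0.154, -0.988, 0.002], [-0.988, -0.154, -0.003], [0.003, -0.002, -1.0]]
force: [-0.2, 0.9, -1.7]
opening: 0.646
```

Request:
move_arm:
  moves:
    - {"hand": 46,"x": 0,"y": 0,"z": 0.06,"wx": 0,"wy": 0,"wz": 0}
    - {"hand": 46,"x": 0,"y": 0,"z": 0.06,"wx": 0,"wy": 0,"wz": 0}
    - {"hand": 46,"x": 0,"y": 0,"z": 0.04,"wx": 0,"wy": 0,"wz": 0}
    - {"hand": 46,"x": 0,"y": 0,"z": 0,"wx": 0,"wy": 0,"wz": 0}

```text
time_s: 10.55
position: [0.3904, -0.5643, 0.007]
tcp_rot: [[0.154, -0.988, 0.002], [-0.988, -0.154, -0.002], [0.003, -0.002, -1.0]]
force: [0.6, 0.7, -1.2]
opening: 0.644
```

Request:
move_arm:
  moves:
    - {"hand": 46,"x": 0,"y": 0,"z": 0.04,"wx": 0,"wy": 0,"wz": 0}
    - {"hand": 46,"x": 0,"y": 0,"z": 0.04,"wx": 0,"wy": 0,"wz": 0}
    - {"hand": 46,"x": 0,"y": 0,"z": 0,"wx": 0,"wy": 0,"wz": 0}

```text
time_s: 10.85
position: [0.3905, -0.5646, 0.0052]
tcp_rot: [[0.154, -0.988, 0.002], [-0.988, -0.154, -0.003], [0.003, -0.002, -1.0]]
force: [0.1, 0.4, -0.6]
opening: 0.647
```

Request:
move_arm:
  moves:
    - {"hand": 46,"x": 0,"y": 0,"z": 0.04,"wx": 0,"wy": 0,"wz": 0}
    - {"hand": 46,"x": 0,"y": 0,"z": 0.03,"wx": 0,"wy": 0,"wz": 0}
    - {"hand": 46,"x": 0,"y": 0,"z": 0,"wx": 0,"wy": 0,"wz": 0}

```text
time_s: 11.15
position: [0.3905, -0.5645, 0.0052]
tcp_rot: [[0.155, -0.988, 0.002], [-0.988, -0.155, -0.003], [0.003, -0.002, -1.0]]
force: [-0.6, 1.6, 7.4]
opening: 0.646
```

Contact (z stuck at 5.2 mm, +8 N). Release and rise.

Request:
move_arm:
  moves:
    - {"hand": 46,"x": 0,"y": 0,"z": -0.05,"wx": 0,"wy": 0,"wz": 0}
    - {"hand": 62,"x": 0,"y": 0,"z": 0,"wx": 0,"wy": 0,"wz": 0}
    - {"hand": 76,"x": 0,"y": 0,"z": 0,"wx": 0,"wy": 0,"wz": 0}
    - {"hand": 80,"x": 0,"y": 0,"z": 0,"wx": 0,"wy": 0,"wz": 0}
    - {"hand": 80,"x": 0,"y": 0,"z": 0,"wx": 0,"wy": 0,"wz": 0}
    - {"hand": 80,"x": 0,"y": 0,"z": -0.2,"wx": 0,"wy": 0,"wz": 0}
    - {"hand": 80,"x": 0,"y": 0,"z": -0.5,"wx": 0,"wy": 0,"wz": 0}
    - {"hand": 80,"x": 0,"y": 0,"z": -1,"wx": 0,"wy": 0,"wz": 0}
    - {"hand": 80,"x": 0,"y": 0,"z": -1,"wx": 0,"wy": 0,"wz": 0}
    - {"hand": 80,"x": 0,"y": 0,"z": -1,"wx": 0,"wy": 0,"wz": 0}
    - {"hand": 80,"x": 0,"y": 0,"z": -1,"wx": 0,"wy": 0,"wz": 0}
    - {"hand": 80,"x": 0,"y": 0,"z": -1,"wx": 0,"wy": 0,"wz": 0}
    - {"hand": 80,"x": 0,"y": 0,"z": -1,"wx": 0,"wy": 0,"wz": 0}
    - {"hand": 80,"x": 0,"y": 0,"z": -1,"wx": 0,"wy": 0,"wz": 0}
    - {"hand": 80,"x": 0,"y": 0,"z": -1,"wx": 0,"wy": 0,"wz": 0}
    - {"hand": 80,"x": 0,"y": 0,"z": -1,"wx": 0,"wy": 0,"wz": 0}
    - {"hand": 80,"x": 0,"y": 0,"z": -1,"wx": 0,"wy": 0,"wz": 0}
    - {"hand": 80,"x": 0,"y": 0,"z": -1,"wx": 0,"wy": 0,"wz": 0}

```text
time_s: 12.95
position: [0.3898, -0.5634, 0.2997]
tcp_rot: [[0.154, -0.988, 0.003], [-0.988, -0.154, -0.004], [0.004, -0.002, -1.0]]
force: [-0.1, -0.1, -0.0]
opening: 0.918
```

```bash
python3 - <<'E'
from h import *
s,c=wcap("w4"); Ry=down(167.35); delta([.40,-.21,.29],Ry,s)
from rig import vision
for n in ["scene"]:
    c=vision.capture(n); cv2.imwrite(f"pics/{n}1.png",cv2.resize(c["image"][:,:,::-1],None,fx=1.5,fy=1.5,interpolation=cv2.INTER_CUBIC)); np.savez(f"{n}1.npz",**c)
E
```

```text
t 12.95 pos [ 0.3898 -0.5634  0.2997] units xyz [-13.9   -2.59   0.33] rot [-0.17 -0.22 21.54] F [-0.1 -0.1 -0. ] j [-64.7  31.2  67.5   0.   81.  106.4] open 79.9
```

View pics/w4.png

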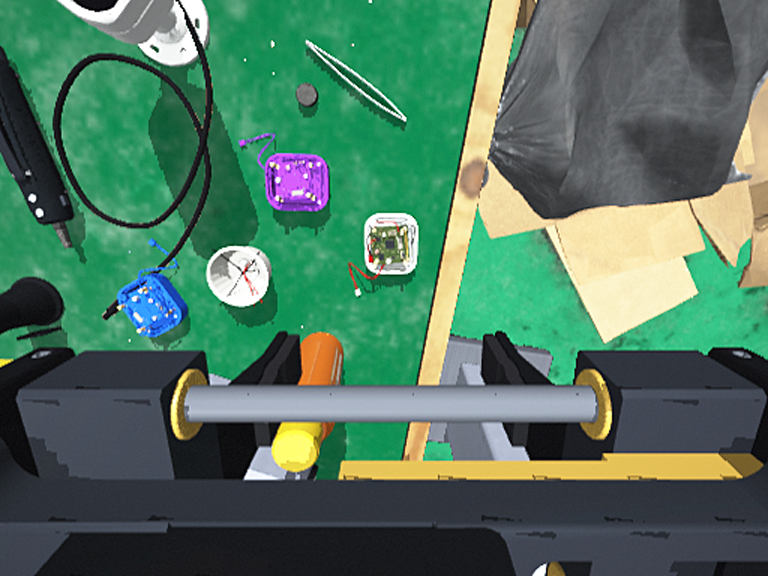

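View pics/scene1.png

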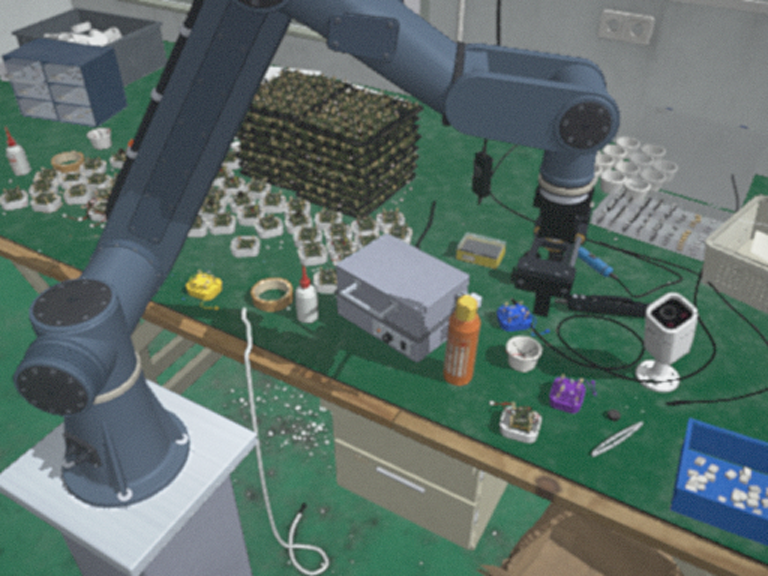

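```bash
python3 - <<'E'
from h import *
c=dict(np.load("scene1.npz")); W=cloud(c).reshape(-1,3)
t=W[(W[:,2]>0.130)&(W[:,2]<0.142)&(W[:,0]>.42)&(W[:,0]<.66)&(W[:,1]>-.375)&(W[:,1]<-.1)]
r=cv2.minAreaRect((t[:,:2]*1000).astype(np.float32)); print(np.median(t[:,2]),r)
c=dict(np.load("w1.npz")); W=cloud(c).reshape(-1,3)
# handle bar in w1: pixel reads at 1.5x: inner ends bar (188,190)->(283,262)
for u,v in [(188,190),(283,262),(235,226)]: print("bar",ray(c,u/1.5,v/1.5,.122).round(4))
for n,(u,v) in {"hoodBR":(461,123),"hoodFR":(357,265),"hoodFL":(136,110)}.items(): print(n,ray(c,u/1.5,v/1.5,.137).round(4))
k=W[(W[:,2]>0.112)&(W[:,2]<.126)&(W[:,0]>.40)&(W[:,0]<.47)&(W[:,1]>-.29)&(W[:,1]<-.14)]
fo=np.array([.539,-.239]); a=np.radians(-12.65); R=np.array([[np.cos(a),-np.sin(a)],[np.sin(a),np.cos(a)]])
f=(k[:,:2]-fo)@R; b=f[(f[:,0]<-.105)]; print(len(b), b.min(0),b.max(0),np.median(b,0))
A=np.polyfit(b[:,1],b[:,0],1); print("bar slope deg",np.degrees(A[0]),"x at y0",A[1])
E
```

```text
0.1353158088759383 ((537.7963256835938, -239.50241088867188), (225.8448028564453, 161.8832550048828), 77.4134521484375)
bar [ 0.4417 -0.166   0.122 ]
bar [ 0.414  -0.2665  0.122 ]
bar [ 0.428  -0.2146  0.122 ]
hoodBR [ 0.5896 -0.3632  0.137 ]
hoodFR [ 0.4437 -0.3313  0.137 ]
hoodFL [ 0.49   -0.1159  0.137 ]
622 [-0.11984954 -0.05523882] [-0.10511967  0.05630877] [-0.1133534   0.00264412]
bar slope deg 0.16270285798327414 x at y0 -0.11354917096638478
```

```bash
cat >> h.py <<'E'
FO=np.array([.5395,-.239,0.]); FY=-12.5
a_=np.radians(FY); FR=np.array([[np.cos(a_),-np.sin(a_),0],[np.sin(a_),np.cos(a_),0],[0,0,1.]])
def F2W(p): return FO+FR@np.array(p,float)
def rows(pt,Rt,n,s=None,k=1):
    "straight line n rows from measured pose to target; print rows"
    if s is None:
        from rig import bot; s=bot.read_state()
    R=s["tcp_rot"]; p0=s["position"]; rv=Rot.from_matrix(R.T@Rt).as_rotvec()
    for i in range(n):
        Ra=R@Rot.from_rotvec(rv*i/n).as_matrix()
        d=Ra.T@((np.array(pt)-p0)/n)/.025
        print(i,d.round(2),np.degrees(rv/n).round(2))
E
python3 - <<'E'
from h import *
print(F2W([-.116,0,.117]))
rows([*F2W([-.116,0,0])[:2],.27],down(FY),20)
E
```

```text
[ 0.42624966 -0.213893    0.117     ]
0 [-0.69 -0.18  0.06] [ 0.05 -0.03 -7.93]
1 [-0.65 -0.27  0.06] [ 0.05 -0.03 -7.93]
2 [-0.61 -0.36  0.06] [ 0.05 -0.03 -7.93]
3 [-0.55 -0.44  0.06] [ 0.05 -0.03 -7.93]
4 [-0.49 -0.51  0.06] [ 0.05 -0.03 -7.93]
5 [-0.41 -0.57  0.06] [ 0.05 -0.03 -7.93]
6 [-0.33 -0.63  0.06] [ 0.05 -0.03 -7.93]
7 [-0.24 -0.67  0.06] [ 0.05 -0.03 -7.93]
8 [-0.15 -0.69  0.06] [ 0.05 -0.03 -7.93]
9 [-0.05 -0.71  0.06] [ 0.05 -0.03 -7.93]
10 [ 0.05 -0.71  0.06] [ 0.05 -0.03 -7.93]
11 [ 0.14 -0.69  0.07] [ 0.05 -0.03 -7.93]
12 [ 0.24 -0.67  0.07] [ 0.05 -0.03 -7.93]
13 [ 0.33 -0.63  0.07] [ 0.05 -0.03 -7.93]
14 [ 0.41 -0.57  0.07] [ 0.05 -0.03 -7.93]
15 [ 0.49 -0.51  0.07] [ 0.05 -0.03 -7.93]
16 [ 0.55 -0.44  0.07] [ 0.05 -0.03 -7.93]
17 [ 0.61 -0.36  0.07] [ 0.05 -0.03 -7.93]
18 [ 0.65 -0.27  0.07] [ 0.05 -0.03 -7.93]
19 [ 0.68 -0.18  0.07] [ 0.05 -0.03 -7.93]
```

Request:
move_arm:
  moves:
    - {"hand": 60,"x": -0.69,"y": -0.18,"z": 0,"wx": 0.05,"wy": 0,"wz": -7.9}
    - {"hand": 34,"x": -0.65,"y": -0.27,"z": 0,"wx": 0.05,"wy": 0,"wz": -7.9}
    - {"hand": 34,"x": -0.61,"y": -0.36,"z": 0,"wx": 0.05,"wy": 0,"wz": -7.9}
    - {"hand": 34,"x": -0.55,"y": -0.44,"z": 0,"wx": 0.05,"wy": 0,"wz": -7.9}
    - {"hand": 34,"x": -0.49,"y": -0.51,"z": 0,"wx": 0.05,"wy": 0,"wz": -7.9}
    - {"hand": 34,"x": -0.41,"y": -0.57,"z": 0,"wx": 0.05,"wy": 0,"wz": -7.9}
    - {"hand": 34,"x": -0.33,"y": -0.63,"z": 0,"wx": 0.05,"wy": 0,"wz": -7.9}
    - {"hand": 34,"x": -0.24,"y": -0.67,"z": 0,"wx": 0.05,"wy": 0,"wz": -7.9}
    - {"hand": 34,"x": -0.15,"y": -0.69,"z": 0,"wx": 0.05,"wy": 0,"wz": -7.9}
    - {"hand": 34,"x": -0.05,"y": -0.71,"z": 0,"wx": 0.05,"wy": 0,"wz": -7.9}
    - {"hand": 34,"x": 0.05,"y": -0.71,"z": 0,"wx": 0.05,"wy": 0,"wz": -7.9}
    - {"hand": 34,"x": 0.14,"y": -0.69,"z": 0,"wx": 0.05,"wy": 0,"wz": -7.9}
    - {"hand": 34,"x": 0.24,"y": -0.67,"z": 0,"wx": 0,"wy": 0,"wz": -7.9}
    - {"hand": 34,"x": 0.33,"y": -0.63,"z": 0.2,"wx": 0,"wy": 0,"wz": -7.9}
    - {"hand": 34,"x": 0.41,"y": -0.57,"z": 0.2,"wx": 0,"wy": 0,"wz": -7.9}
    - {"hand": 34,"x": 0.49,"y": -0.51,"z": 0.2,"wx": 0,"wy": 0,"wz": -7.9}
    - {"hand": 34,"x": 0.55,"y": -0.44,"z": 0.2,"wx": 0,"wy": 0,"wz": -7.9}
    - {"hand": 34,"x": 0.61,"y": -0.36,"z": 0.2,"wx": 0,"wy": 0,"wz": -7.9}
    - {"hand": 34,"x": 0.65,"y": -0.27,"z": 0.2,"wx": 0,"wy": 0,"wz": -7.9}
    - {"hand": 34,"x": 0.68,"y": -0.18,"z": 0.1,"wx": 0,"wy": 0,"wz": -7.9}

```text
time_s: 15.05
position: [0.4264, -0.2104, 0.2648]
tcp_rot: [[0.222, 0.975, 0.006], [0.975, -0.222, 0.006], [0.007, 0.004, -1.0]]
force: [0.5, 0.7, -0.5]
opening: 0.39
```

```bash
python3 - <<'E'
from h import *
delta([*F2W([-.116,0,0])[:2],.20],down(FY))
E
```

```text
t 15.05 pos [ 0.4264 -0.2104  0.2648] units xyz [-0.16  0.01  2.59] rot [ 0.26 -0.42 -0.3 ] F [ 0.5  0.7 -0.5] j [-40.1  15.4  99.9   0.5  64.6 -27.5] open 33.9
```

Request:
move_arm:
  moves:
    - {"hand": 34,"x": -0.08,"y": 0,"z": 0.6,"wx": 0.2,"wy": -0.4,"wz": -0.3}
    - {"hand": 34,"x": -0.08,"y": 0,"z": 0.6,"wx": 0,"wy": 0,"wz": 0}
    - {"hand": 34,"x": 0,"y": 0,"z": 0.5,"wx": 0,"wy": 0,"wz": 0}
    - {"hand": 34,"x": 0,"y": 0,"z": 0.5,"wx": 0,"wy": 0,"wz": 0}
    - {"hand": 34,"x": 0,"y": 0,"z": 0.3,"wx": 0,"wy": 0,"wz": 0}
    - {"hand": 34,"x": 0,"y": 0,"z": 0.1,"wx": 0,"wy": 0,"wz": 0}
    - {"hand": 34,"x": 0,"y": 0,"z": 0,"wx": 0,"wy": 0,"wz": 0}

```text
time_s: 15.75
position: [0.4263, -0.2155, 0.2005]
tcp_rot: [[0.222, 0.975, 0.002], [0.975, -0.222, -0.001], [-0.0, 0.002, -1.0]]
force: [-0.2, 0.3, 0.2]
opening: 0.391
```

```bash
python3 - <<'E'
from h import *
s,c=wcap("w5"); delta([*F2W([-.116,0,0])[:2],.098],down(FY),s)
W=cloud(c).reshape(-1,3)
k=W[(W[:,2]>0.112)&(W[:,2]<.126)]
f=(k-FO)@FR; b=f[(f[:,0]<-.10)&(f[:,0]>-.13)&(abs(f[:,1])<.07)]; print(len(b))
if len(b): print(b.min(0),b.max(0),np.median(b,0)); b=b[abs(b[:,1])<.04]; print(np.percentile(b[:,0],[2,50,98]))
k=W[(W[:,2]>0.132)&(W[:,2]<.142)];f=(k-FO)@FR;f=f[(abs(f[:,0])<.1)&(abs(f[:,1])<.13)];print(np.percentile(f,[0.5,50,99.5],axis=0).round(4))
E
```

```text
t 15.75 pos [ 0.4263 -0.2155  0.2005] units xyz [ 0.06 -0.02  4.1 ] rot [ 0.11  0.01 -0.32] F [-0.2  0.3  0.2] j [-4.030e+01  2.080e+01  1.042e+02  1.000e-01  5.490e+01 -2.750e+01] open 34.0
1403
[-0.12121404 -0.05423058  0.11304483] [-0.10023612  0.05703304  0.12448138] [-0.11520889  0.00655692  0.12110855]
[-0.12096199 -0.11608238 -0.11135155]
[[-0.0759 -0.1038  0.1351]
 [ 0.004   0.0454  0.137 ]
 [ 0.0755  0.1107  0.1388]]
```

View pics/w5.png

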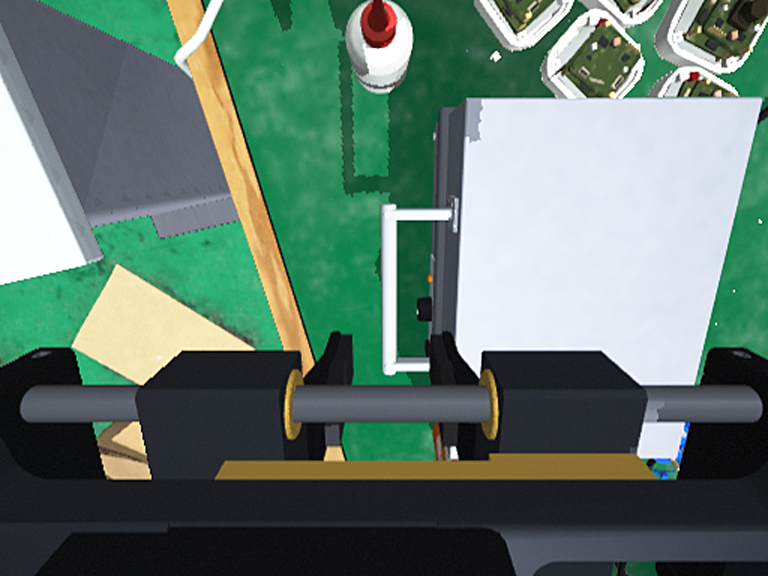

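Request:
move_arm:
  moves:
    - {"hand": 34,"x": 0.06,"y": 0,"z": 0.5,"wx": 0,"wy": 0,"wz": -0.2}
    - {"hand": 34,"x": 0,"y": 0,"z": 0.7,"wx": 0,"wy": 0,"wz": 0}
    - {"hand": 34,"x": 0,"y": 0,"z": 0.7,"wx": 0,"wy": 0,"wz": 0}
    - {"hand": 34,"x": 0,"y": 0,"z": 0.7,"wx": 0,"wy": 0,"wz": 0}
    - {"hand": 34,"x": 0,"y": 0,"z": 0.6,"wx": 0,"wy": 0,"wz": 0}
    - {"hand": 34,"x": 0,"y": 0,"z": 0.5,"wx": 0,"wy": 0,"wz": 0}
    - {"hand": 34,"x": 0,"y": 0,"z": 0.4,"wx": 0,"wy": 0,"wz": 0}
    - {"hand": 34,"x": 0,"y": 0,"z": 0,"wx": 0,"wy": 0,"wz": 0}
    - {"hand": 5,"x": 0,"y": 0,"z": 0,"wx": 0,"wy": 0,"wz": 0}
    - {"hand": 5,"x": 0,"y": 0,"z": 0,"wx": 0,"wy": 0,"wz": 0}
    - {"hand": 5,"x": 0,"y": 0,"z": 0,"wx": 0,"wy": 0,"wz": 0}
    - {"hand": 5,"x": 0,"y": 0,"z": 0,"wx": 0,"wy": 0,"wz": 0}

```text
time_s: 17.0
position: [0.4258, -0.2139, 0.0985]
tcp_rot: [[0.217, 0.976, -0.0], [0.976, -0.217, -0.0], [-0.0, -0.0, -1.0]]
force: [-6.3, -0.6, 2.8]
opening: 0.118
```

```bash
cat >> h.py <<'E'
def arc(th0,th1,n,hx=.075,hz=.105,gp=.0187):
    # world displacement rows for tool-down following handle arc: tool y=+feeder x, z down
    f=lambda t: np.array([hx-.191*np.cos(t)+.012*np.sin(t), hz+.191*np.sin(t)+.012*np.cos(t)])
    T=np.linspace(th0,th1,n+1); P=np.array([f(t) for t in T]); D=np.diff(P,axis=0)/.025
    for t,d in zip(T[1:],D): print(round(t,3),"y",d[0].round(2),"z",(-d[1]).round(2))
    print("end",F2W([P[-1][0],0,P[-1][1]-gp]))
def theta(s=None):
    if s is None:
        from rig import bot; s=bot.read_state()
    g=s["position"]-s["tcp_rot"][:,2]*.0187; f=FR.T@(g-FO); r=f-np.array([.075,0,.105])
    th=np.pi-np.arctan2(r[2],r[0])-np.arctan2(12,191); print("grasp in feeder",f.round(4),"r",np.hypot(r[0],r[2]).round(4),"theta",th.round(3),"F",s["force"].round(1),"t",round(s["time_s"],2),"open",round(s["opening"]*87,1))
E
python3 - <<'E'
from h import *
theta(); arc(0,1.75,30)
E
```

```text
grasp in feeder [-1.164e-01 -1.000e-04  1.172e-01] r 0.1918 theta 0.001 F [-6.3 -0.6  2.8] t 17.0 open 10.2
0.058 y 0.04 z -0.44
0.117 y 0.07 z -0.44
0.175 y 0.09 z -0.44
0.233 y 0.12 z -0.43
0.292 y 0.14 z -0.42
0.35 y 0.17 z -0.41
0.408 y 0.19 z -0.4
0.467 y 0.21 z -0.39
0.525 y 0.24 z -0.38
0.583 y 0.26 z -0.36
0.642 y 0.28 z -0.35
0.7 y 0.3 z -0.33
0.758 y 0.32 z -0.31
0.817 y 0.34 z -0.29
0.875 y 0.35 z -0.27
0.933 y 0.37 z -0.25
0.992 y 0.38 z -0.23
1.05 y 0.39 z -0.21
1.108 y 0.41 z -0.19
1.167 y 0.42 z -0.16
1.225 y 0.42 z -0.14
1.283 y 0.43 z -0.11
1.342 y 0.44 z -0.09
1.4 y 0.44 z -0.06
1.458 y 0.45 z -0.04
1.517 y 0.45 z -0.01
1.575 y 0.45 z 0.02
1.633 y 0.44 z 0.04
1.692 y 0.44 z 0.07
1.75 y 0.44 z 0.09
end [ 0.65748813 -0.26515734  0.27210236]
```

Request:
move_arm:
  moves:
    - {"hand": 5,"x": 0,"y": 0.02,"z": -0.22,"wx": 0,"wy": 0,"wz": 0}
    - {"hand": 5,"x": 0,"y": 0.02,"z": -0.22,"wx": 0,"wy": 0,"wz": 0}
    - {"hand": 5,"x": 0,"y": 0.07,"z": -0.44,"wx": 0,"wy": 0,"wz": 0}
    - {"hand": 5,"x": 0,"y": 0.09,"z": -0.44,"wx": 0,"wy": 0,"wz": 0}
    - {"hand": 5,"x": 0,"y": 0.12,"z": -0.43,"wx": 0,"wy": 0,"wz": 0}
    - {"hand": 5,"x": 0,"y": 0.14,"z": -0.42,"wx": 0,"wy": 0,"wz": 0}
    - {"hand": 5,"x": 0,"y": 0.17,"z": -0.41,"wx": 0,"wy": 0,"wz": 0}
    - {"hand": 5,"x": 0,"y": 0.19,"z": -0.4,"wx": 0,"wy": 0,"wz": 0}
    - {"hand": 5,"x": 0,"y": 0.21,"z": -0.39,"wx": 0,"wy": 0,"wz": 0}
    - {"hand": 5,"x": 0,"y": 0.24,"z": -0.38,"wx": 0,"wy": 0,"wz": 0}
    - {"hand": 5,"x": 0,"y": 0.26,"z": -0.36,"wx": 0,"wy": 0,"wz": 0}
    - {"hand": 5,"x": 0,"y": 0.28,"z": -0.35,"wx": 0,"wy": 0,"wz": 0}
    - {"hand": 5,"x": 0,"y": 0.3,"z": -0.33,"wx": 0,"wy": 0,"wz": 0}
    - {"hand": 5,"x": 0,"y": 0,"z": 0,"wx": 0,"wy": 0,"wz": 0}

```text
time_s: 18.4
position: [0.475, -0.2248, 0.2197]
tcp_rot: [[0.217, 0.976, -0.005], [0.976, -0.217, 0.0], [-0.001, -0.005, -1.0]]
force: [-11.8, 0.8, 7.1]
opening: 0.105
```

```bash
python3 - <<'E'
from h import *
theta()
from rig import vision
c=vision.capture("side"); cv2.imwrite("pics/side2.png",cv2.resize(c["image"][100:300,130:380,::-1],None,fx=3,fy=3,interpolation=cv2.INTER_CUBIC))
E
```

```text
grasp in feeder [-6.600e-02 -1.000e-04  2.384e-01] r 0.1941 theta 0.695 F [-11.8   0.8   7.1] t 18.4 open 9.1
```

View pics/side2.png

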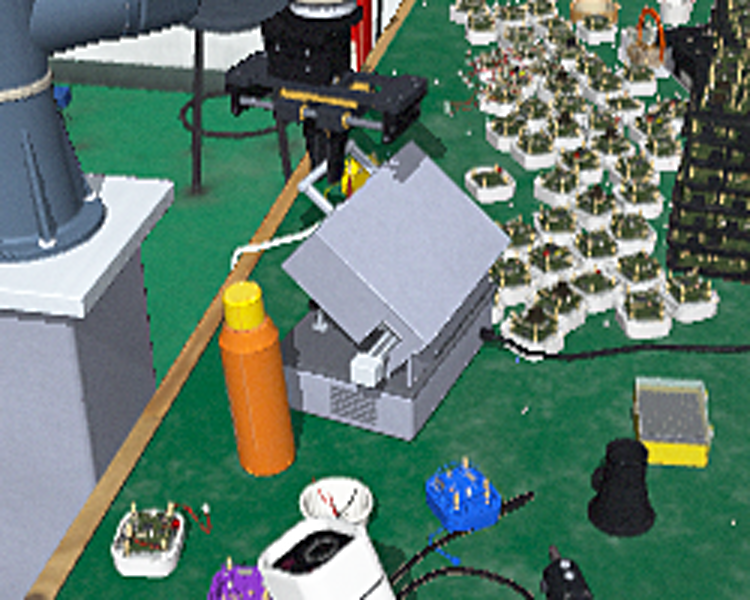

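Request:
move_arm:
  moves:
    - {"hand": 5,"x": 0,"y": 0.26,"z": -0.35,"wx": 0,"wy": 0,"wz": 0}
    - {"hand": 5,"x": 0,"y": 0.3,"z": -0.32,"wx": 0,"wy": 0,"wz": 0}
    - {"hand": 5,"x": 0,"y": 0.35,"z": -0.27,"wx": 0,"wy": 0,"wz": 0}
    - {"hand": 5,"x": 0,"y": 0.37,"z": -0.25,"wx": 0,"wy": 0,"wz": 0}
    - {"hand": 5,"x": 0,"y": 0.38,"z": -0.23,"wx": 0,"wy": 0,"wz": 0}
    - {"hand": 5,"x": 0,"y": 0.39,"z": -0.21,"wx": 0,"wy": 0,"wz": 0}
    - {"hand": 5,"x": 0,"y": 0.41,"z": -0.19,"wx": 0,"wy": 0,"wz": 0}
    - {"hand": 5,"x": 0,"y": 0.42,"z": -0.16,"wx": 0,"wy": 0,"wz": 0}
    - {"hand": 5,"x": 0,"y": 0.42,"z": -0.14,"wx": 0,"wy": 0,"wz": 0}
    - {"hand": 5,"x": 0,"y": 0,"z": 0,"wx": 0,"wy": 0,"wz": 0}

```text
time_s: 19.45
position: [0.5607, -0.2442, 0.2731]
tcp_rot: [[0.218, 0.976, 0.006], [0.976, -0.218, -0.003], [-0.001, 0.007, -1.0]]
force: [-3.7, 0.6, 4.5]
opening: 0.104
```

```bash
python3 - <<'E'
from h import *
theta()
E
```

```text
grasp in feeder [ 0.0217 -0.0004  0.2918] r 0.1942 theta 1.23 F [-3.7  0.6  4.5] t 19.45 open 9.0
```

Request:
move_arm:
  moves:
    - {"hand": 5,"x": 0,"y": 0.43,"z": -0.11,"wx": 0,"wy": 0,"wz": 0}
    - {"hand": 5,"x": 0,"y": 0.44,"z": -0.09,"wx": 0,"wy": 0,"wz": 0}
    - {"hand": 5,"x": 0,"y": 0.44,"z": -0.06,"wx": 0,"wy": 0,"wz": 0}
    - {"hand": 5,"x": 0,"y": 0.44,"z": -0.03,"wx": 0,"wy": 0,"wz": 0}
    - {"hand": 5,"x": 0,"y": 0.44,"z": -0.01,"wx": 0,"wy": 0,"wz": 0}
    - {"hand": 5,"x": 0,"y": 0.44,"z": 0.02,"wx": 0,"wy": 0,"wz": 0}
    - {"hand": 5,"x": 0,"y": 0.44,"z": 0.04,"wx": 0,"wy": 0,"wz": 0}
    - {"hand": 5,"x": 0,"y": 0.4,"z": 0.07,"wx": 0,"wy": 0,"wz": 0}
    - {"hand": 5,"x": 0,"y": 0.3,"z": 0.06,"wx": 0,"wy": 0,"wz": 0}
    - {"hand": 5,"x": 0,"y": 0,"z": 0,"wx": 0,"wy": 0,"wz": 0}

```text
time_s: 20.45
position: [0.6521, -0.2647, 0.2741]
tcp_rot: [[0.218, 0.976, 0.004], [0.976, -0.218, -0.002], [-0.001, 0.005, -1.0]]
force: [1.4, -1.5, 2.4]
opening: 0.103
```

```bash
python3 - <<'E'
from h import *
theta()
E
```

```text
grasp in feeder [ 0.1154 -0.0007  0.2928] r 0.1921 theta 1.72 F [ 1.4 -1.5  2.4] t 20.45 open 8.9
```

Request:
move_arm:
  moves:
    - {"hand": 5,"x": 0,"y": 0.15,"z": 0.03,"wx": 0,"wy": 0,"wz": 0}
    - {"hand": 5,"x": 0,"y": 0.15,"z": 0.03,"wx": 0,"wy": 0,"wz": 0}
    - {"hand": 5,"x": 0,"y": 0,"z": 0,"wx": 0,"wy": 0,"wz": 0}

```text
time_s: 20.75
position: [0.6565, -0.2657, 0.2729]
tcp_rot: [[0.219, 0.976, -0.001], [0.976, -0.219, -0.0], [-0.001, -0.001, -1.0]]
force: [-4.3, -0.9, 3.5]
opening: 0.103
```

```bash
python3 - <<'E'
from h import *
theta()
E
```

```text
grasp in feeder [ 0.1201 -0.0007  0.2916] r 0.192 theta 1.745 F [-4.3 -0.9  3.5] t 20.75 open 9.0
```

Request:
move_arm:
  moves:
    - {"hand": 30,"x": 0,"y": 0,"z": 0,"wx": 0,"wy": 0,"wz": 0}
    - {"hand": 34,"x": 0,"y": 0,"z": 0,"wx": 0,"wy": 0,"wz": 0}
    - {"hand": 34,"x": 0,"y": 0,"z": 0,"wx": 0,"wy": 0,"wz": 0}
    - {"hand": 34,"x": 0,"y": 0,"z": -0.3,"wx": 0,"wy": 0,"wz": 0}
    - {"hand": 34,"x": 0,"y": 0,"z": -0.8,"wx": 0,"wy": 0,"wz": 0}
    - {"hand": 34,"x": 0,"y": 0,"z": -0.8,"wx": 0,"wy": 0,"wz": 0}
    - {"hand": 34,"x": 0,"y": 0,"z": -0.8,"wx": 0,"wy": 0,"wz": 0}
    - {"hand": 34,"x": 0,"y": 0,"z": 0,"wx": 0,"wy": 0,"wz": 0}

```text
time_s: 21.55
position: [0.6597, -0.2665, 0.3447]
tcp_rot: [[0.218, 0.976, 0.01], [0.976, -0.218, -0.005], [-0.003, 0.011, -1.0]]
force: [-0.2, -0.6, 1.7]
opening: 0.39
```

```bash
cat >> h.py <<'E'
def tilt(a):
    a=np.radians(a); z=np.array([np.sin(a),0,-np.cos(a)]); y=np.array([np.cos(a),0,np.sin(a)]); x=np.cross(y,z)
    return FR@np.stack([x,y,z],1)
PIV=np.array([-.055,.070,.105]); U=np.array([.545,0,.839]); Y=np.array([0,1.,0])
def rodpt(q,r): return PIV+r*(-np.cos(q)*Y+np.sin(q)*U)
def push(q,a=40,r=.070,e0=.005,e1=.010,gap=0):
    m=np.sin(q)*Y+np.cos(q)*U; d=.004+.0144*abs(np.cos(q))+.0095*abs(np.sin(q))+gap
    ar=np.radians(a); z=np.array([np.sin(ar),0,-np.cos(ar)])
    return rodpt(q,r)-m*d+z*(e0+e1*np.sin(q))
E
python3 - <<'E'
from h import *
s,c=wcap("w6"); theta(s); print(tilt(40).round(2).tolist())
from rig import vision
c=vision.capture("scene"); np.savez("scene2.npz",**c); cv2.imwrite("pics/scene2.png",cv2.resize(c["image"][90:290,170:420,::-1],None,fx=3,fy=3,interpolation=cv2.INTER_CUBIC))
E
```

```text
grasp in feeder [ 0.1231 -0.0008  0.3634] r 0.2628 theta 1.692 F [-0.2 -0.6  1.7] t 21.55 open 33.9
[[0.22, 0.75, 0.63], [0.98, -0.17, -0.14], [0.0, 0.64, -0.77]]
```

View pics/scene2.png

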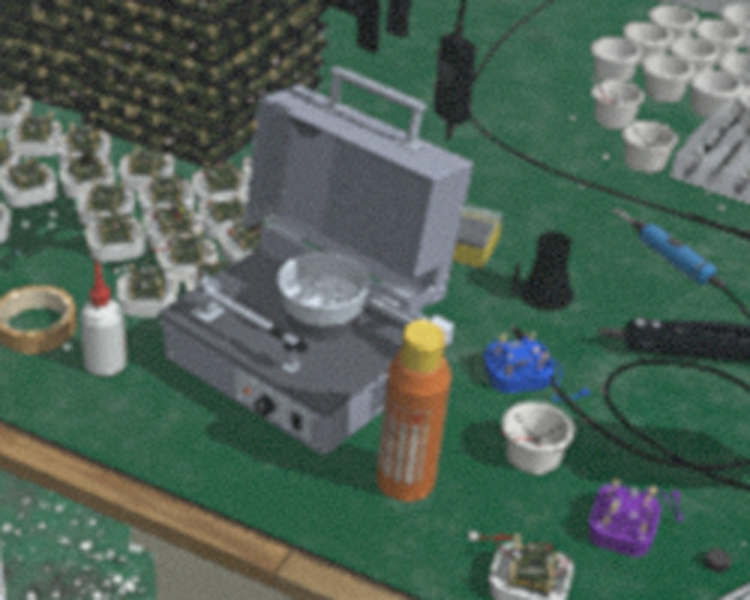

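View pics/w6.png

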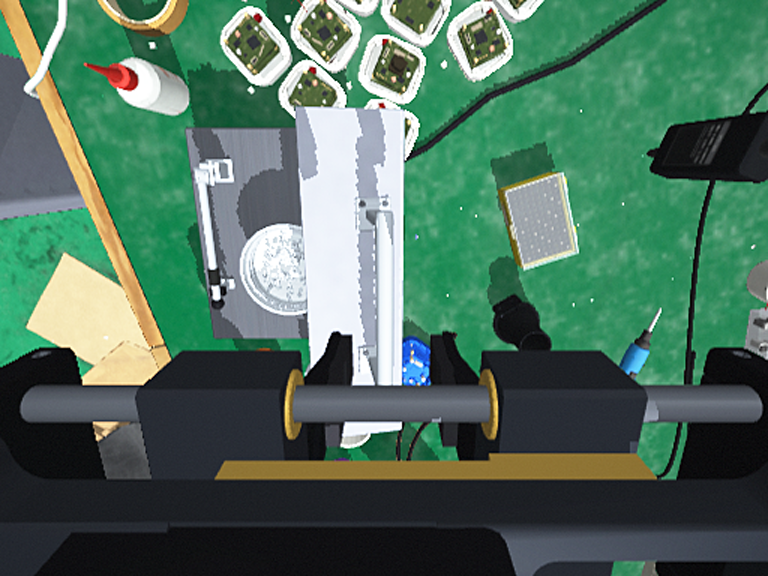

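```bash
python3 - <<'E'
from h import *
c=dict(np.load("w6.npz"))
for n,f in [("w6",1.5)]:
    for nm,p in [("piv",PIV),("mid",rodpt(0,.07)),("tip",rodpt(0,.129))]: print(nm,(np.array(proj(c,F2W(p)))*f).round(0))
c=dict(np.load("scene2.npz"))
for nm,p in [("piv",PIV),("mid",rodpt(0,.07)),("tip",rodpt(0,.129))]: print(nm,((np.array(proj(c,F2W(p)))-[170,90])*3).round(0))
cc=dict(np.load("w6.npz")); W=cloud(cc).reshape(-1,3); f=(W-FO)@FR
k=f[(f[:,0]>-.08)&(f[:,0]<-.035)&(f[:,1]<.052)&(f[:,1]>-.05)&(f[:,2]>.095)&(f[:,2]<.12)]
print(len(k),np.median(k,0).round(4),np.percentile(k[:,0],[2,98]).round(4),np.percentile(k[:,2],[50,95]).round(4))
# path
print("hover", F2W(push(0,gap=.003)-.08*np.array([.643,0,-.766])))
delta(F2W([-.11,0,.36]),down(FY))
E
```

```text
piv [200. 175.]
mid [210. 248.]
tip [218. 303.]
piv [203. 289.]
mid [254. 318.]
tip [299. 344.]
447 [-0.0532 -0.0037  0.1079] [-0.0599 -0.0482] [0.1079 0.11  ]
hover [ 0.42733427 -0.21413346  0.14449518]
t 21.65 pos [ 0.658  -0.2657  0.3406] units xyz [-0.   -9.26 -0.81] rot [ 0.21  0.03 -0.11] F [-0.5 -0.4 -0.9] j [-31.   32.   59.8   0.   87.9 -18.4] open 34.0
```

Request:
move_arm:
  moves:
    - {"hand": 0,"x": 0,"y": -0.5,"z": 0,"wx": 0,"wy": 0,"wz": 0}
    - {"hand": 0,"x": 0,"y": -0.95,"z": 0,"wx": 0,"wy": 0,"wz": 0}
    - {"hand": 0,"x": 0,"y": -0.95,"z": 0,"wx": 0,"wy": 0,"wz": 0}
    - {"hand": 0,"x": 0,"y": -0.95,"z": 0,"wx": 0,"wy": 0,"wz": 0}
    - {"hand": 0,"x": 0,"y": -0.95,"z": 0,"wx": 0,"wy": 0,"wz": 0}
    - {"hand": 0,"x": 0,"y": -0.95,"z": 0,"wx": 0,"wy": 0,"wz": 0}
    - {"hand": 0,"x": 0,"y": -0.95,"z": 0,"wx": 0,"wy": 0,"wz": 0}
    - {"hand": 0,"x": 0,"y": -0.95,"z": 0,"wx": 0,"wy": 0,"wz": 0}
    - {"hand": 0,"x": 0,"y": -0.95,"z": 0,"wx": 0,"wy": 0,"wz": 0}
    - {"hand": 0,"x": 0,"y": -0.8,"z": 0,"wx": 0,"wy": 0,"wz": 0}
    - {"hand": 0,"x": 0,"y": 0,"z": 0,"wx": -8,"wy": 0,"wz": 0}
    - {"hand": 0,"x": 0,"y": 0,"z": 0,"wx": -8,"wy": 0,"wz": 0}
    - {"hand": 0,"x": 0,"y": 0,"z": 0,"wx": -8,"wy": 0,"wz": 0}
    - {"hand": 0,"x": 0,"y": 0,"z": 0,"wx": -8,"wy": 0,"wz": 0}
    - {"hand": 0,"x": 0,"y": 0,"z": 0,"wx": -8,"wy": 0,"wz": 0}
    - {"hand": 0,"x": 0,"y": 0,"z": 0,"wx": 0,"wy": 0,"wz": 0}

```text
time_s: 23.25
position: [0.4385, -0.2128, 0.3357]
tcp_rot: [[0.216, 0.771, 0.599], [0.976, -0.177, -0.123], [0.011, 0.611, -0.791]]
force: [0.2, -0.2, 0.4]
opening: 0.011
```

```bash
python3 - <<'E'
from h import *
delta([.4273,-.2141,.1445],tilt(40))
E
```

```text
t 23.25 pos [ 0.4385 -0.2128  0.3357] units xyz [-0.23 -5.01  5.79] rot [-2.32 -0.53 -0.36] F [ 0.2 -0.2  0.4] j [-55.4  -0.3 118.3  40.7  40.4 -69.4] open 1.0
```

Request:
move_arm:
  moves:
    - {"hand": 0,"x": -0.02,"y": -0.4,"z": 0.46,"wx": -0.3,"wy": 0,"wz": 0}
    - {"hand": 0,"x": -0.02,"y": -0.4,"z": 0.46,"wx": -0.3,"wy": 0,"wz": 0}
    - {"hand": 0,"x": -0.02,"y": -0.4,"z": 0.46,"wx": -0.3,"wy": 0,"wz": 0}
    - {"hand": 0,"x": -0.02,"y": -0.4,"z": 0.46,"wx": -0.3,"wy": 0,"wz": 0}
    - {"hand": 0,"x": -0.02,"y": -0.4,"z": 0.46,"wx": -0.3,"wy": 0,"wz": 0}
    - {"hand": 0,"x": -0.02,"y": -0.4,"z": 0.46,"wx": -0.3,"wy": 0,"wz": 0}
    - {"hand": 0,"x": 0,"y": 0,"z": 0,"wx": 0,"wy": 0,"wz": 0}

```text
time_s: 23.95
position: [0.4378, -0.2168, 0.246]
tcp_rot: [[0.212, 0.752, 0.624], [0.977, -0.169, -0.128], [0.009, 0.637, -0.771]]
force: [-0.3, 0.1, 0.5]
opening: 0.006
```

```bash
python3 - <<'E'
from h import *
delta([.4273,-.2141,.1445],tilt(40))
E
```

```text
t 23.95 pos [ 0.4378 -0.2168  0.246 ] units xyz [-0.02 -2.92  2.85] rot [-0.43 -0.57 -0.13] F [-0.3  0.1  0.5] j [ -57.1   11.   127.9   69.4   29.  -104. ] open 0.5
```

```bash
cat > fk.py <<'E'
import numpy as np
from scipy.spatial.transform import Rotation as Rot
from scipy.optimize import least_squares
S=[([-76.345,30.280,82.157,0,67.69,-10.227],[.25288,-.57074,.22156]),
([-49.1,20.9,79.9,0,79.2,91.8],[.459,-.3605,.3322]),
([-40.6,28.8,87.0,0,64.4,100.1],[.5163,-.2969,.2105]),
([-64.2,31.3,68.8,0,79.7,107.2],[.3928,-.5564,.2899]),
([-64.7,48.6,79.9,.1,51.3,106.4],[.3904,-.5644,.0245]),
([-40.1,15.4,99.9,.5,64.6,-27.5],[.4264,-.2104,.2648]),
([-40.3,20.8,104.2,.1,54.9,-27.5],[.4263,-.2155,.2005]),
([-31.0,32.0,59.8,0,87.9,-18.4],[.658,-.2657,.3406]),
([-55.4,-.3,118.3,40.7,40.4,-69.4],[.4385,-.2128,.3357]),
([-57.1,11.0,127.9,69.4,29.0,-104.0],[.4378,-.2168,.246])]
Rs={0:[[.9144,.4049,0],[.4049,-.9144,.002],[0,-.002,-1]],5:[[.222,.975,.006],[.975,-.222,.006],[.007,.004,-1]],8:[[.216,.771,.599],[.976,-.177,-.123],[.011,.611,-.791]],9:[[.212,.752,.624],[.977,-.169,-.128],[.009,.637,-.771]]}
Rx=lambda a,t: Rot.from_euler(a,t,degrees=True).as_matrix()
def fk(j,p,s4=1,s6=1):
    d,z0,a1,L1,e,L2,d4,D,c6=p
    A=Rx('z',j[0]); B=A@Rx('y',j[1]); C=B@Rx('y',j[2]); E=C@Rx('z',s4*j[3]); G=E@Rx('y',j[4]); H=G@Rx('z',s6*j[5]+c6)
    return A@[a1,d,z0]+B@[0,0,L1]+C@[e,0,L2]+E@[0,d4,0]+H@[0,0,D], H
def fit(s4,s6):
    def res(p):
        r=[]
        for i,(j,x) in enumerate(S):
            P,H=fk(j,p,s4,s6); r+=list(P-x)
            if i in Rs: r+=list(.2*(H-np.array(Rs[i])).ravel())
        return r
    best=None
    for c6 in (0,90,180,-90):
        o=least_squares(res,[.1,.2,0,.4,0,.35,0,.2,c6],x_scale=[.1]*8+[30])
        if best is None or o.cost<best.cost: best=o
    return best
if __name__=="__main__":
    for s4 in (1,-1):
        for s6 in (1,-1):
            o=fit(s4,s6); print(s4,s6,o.cost,o.x.round(4),abs(o.fun).max())
E
python3 fk.py
```

```text
1 1 6.96173410891776e-07 [ 1.11100e-01  2.74800e-01  8.00000e-04  5.87700e-01  1.14700e-01
  3.91000e-01 -0.00000e+00  3.05600e-01  9.00072e+01] 0.000579356307122969
1 -1 0.21089824771913812 [ 1.1110e-01  2.7480e-01  8.0000e-04  5.8770e-01  1.1470e-01  3.9100e-01
 -0.0000e+00  3.0560e-01 -5.1794e+00] 0.3024946199314088
-1 1 0.176791931859908 [ 3.043000e-01 -2.080000e-02  3.350000e-02  4.797000e-01  9.060000e-02
  4.071000e-01 -1.886000e-01 -6.510000e-02 -2.331101e+02] 0.25346077032363507
-1 -1 0.08645713415885715 [ 3.04300e-01 -2.08000e-02  3.35000e-02  4.79700e-01  9.06000e-02
  4.07100e-01 -1.88600e-01 -6.51000e-02  3.61152e+01] 0.15250962483096564
```

```bash
cat >> fk.py <<'E'
PP=[.1111,.2748,.0008,.5877,.1147,.391,0,.3056,90.007]
LO=np.array([-176.69,-43.24,12.49,-82,0,-163.58]);HI=np.array([176.69,126.21,139.97,262,151.66,163.58])
def ik(p,R,j0):
    def res(j):
        P,H=fk(j,PP); return np.r_[P-p,.2*(H-R).ravel()]
    o=least_squares(res,np.clip(j0,LO+.01,HI-.01),bounds=(LO,HI),x_scale=30); return o.x,np.abs(o.fun).max()
E
cat > t.py <<'E'
from fk import *; from h import *
def ztilt(a,yaw):
    R0=tilt(a); return Rot.from_euler('z',yaw,degrees=True).as_matrix()@R0
j0=np.array([-57.1,11.0,127.9,69.4,29.0,-104.0])
def path(a,yaw,e0=.005,e1=.010):
    R=ztilt(a,yaw); zf=FR.T@R[:,2]; out=[]
    def pt(q,gap=0):
        m=np.sin(q)*Y+np.cos(q)*U; d=.004+.0144*abs(np.cos(q))+.0095*abs(np.sin(q))+gap
        return rodpt(q,.07)-m*d+zf*(e0+e1*np.sin(q))
    P=[pt(0,.003)-zf*s for s in (.06,.03,0)]+[pt(q) for q in np.linspace(0,1.71,7)]
    return R,P
if __name__=="__main__":
  for a in (25,30,35,40):
    for yaw in (0,-15,-30,-45):
        R,P=path(a,yaw); j=np.array([-45,20,120,0,40,-27.]); J=[];E=[]
        for p in P: j,e=ik(F2W(p),R,j); J.append(j);E.append(e)
        J=np.array(J); print(a,yaw,"err",max(E).round(4),"max step",np.abs(np.diff(J,axis=0)).max(0).round(0),"min",J.min(0).round(0),"max",J.max(0).round(0))
E
python3 t.py
```

```text
25 0 err 0.0 max step [ 3.  4.  2. 13.  3. 14.] min [ -48.   25.  113.   28.   14. -107.] max [-34.  34. 123.  77.  19. -46.]
25 -15 err 0.0 max step [ 3.  4.  2. 32.  3. 33.] min [ -42.   25.  113.    3.    6. -106.] max [-30.  34. 124.  94.  15.  -5.]
25 -30 err 0.0004 max step [ 3.  4.  2. 43.  3. 43.] min [-36.  25. 111. -82.   3.  27.] max [-25.  34. 122. -19.  19.  88.]
25 -45 err 0.0 max step [ 3.  4.  2. 14.  3. 13.] min [-31.  26. 108. -68.  12.  61.] max [-22.  34. 119. -34.  26.  92.]
30 0 err 0.0 max step [ 3.  5.  2. 13.  1. 14.] min [ -50.   27.  117.   53.   14. -141.] max [-35.  35. 127. 109.  18. -72.]
30 -15 err 0.0 max step [ 3.  5.  2. 33.  3. 35.] min [ -43.   26.  117.   10.    5. -159.] max [-30.  35. 128. 146.  13. -11.]
30 -30 err 0.0122 max step [ 3.  4.  2. 18.  3. 17.] min [-35.  26. 115. -82.   4.  57.] max [-25.  33. 125. -44.  13.  89.]
30 -45 err 0.0067 max step [ 3.  4.  2. 12.  3. 11.] min [-30.  28. 111. -82.  14.  80.] max [-20.  35. 123. -50.  23. 107.]
35 0 err 0.0 max step [ 3.  5.  2.  9.  2. 10.] min [ -53.   28.  120.   93.   13. -160.] max [
[... 220 characters left out ...]
. 37.] min [-38.  25. 117. -82.   0.  47.] max [-24.  32. 126. -43.  11.  98.]
35 -45 err 0.0163 max step [3. 3. 2. 7. 2. 5.] min [-28.  28. 113. -82.  17. 102.] max [-18.  34. 122. -70.  23. 110.]
40 0 err 0.0052 max step [3. 3. 3. 4. 3. 7.] min [ -57.   29.  124.  119.   19. -164.] max [ -37.   39.  136.  128.   32. -143.]
40 -15 err 0.0131 max step [3. 4. 3. 3. 3. 0.] min [ -47.   29.  123.  146.   12. -164.] max [ -31.   38.  135.  160.   26. -164.]
40 -30 err 0.0335 max step [ 4.  4.  4. 39.  6. 43.] min [-37.  24. 116. -82.   0.  48.] max [-22.  32. 126. -43.  13.  98.]
40 -45 err 0.026 max step [3. 3. 2. 0. 2. 2.] min [-26.  28. 114. -82.  20. 109.] max [-17.  34. 122. -82.  25. 115.]
```

```bash
cat > t2.py <<'E'
from fk import *; from h import *
from rig import bot
A=30; R=tilt(A); zf=FR.T@R[:,2]
def pt(q,gap=0,e0=.004,e1=.012,r=.07):
    m=np.sin(q)*Y+np.cos(q)*U; d=.004+.0173*abs(np.cos(q))+.0095*abs(np.sin(q))+gap
    return rodpt(q,r)-m*d+zf*(e0+e1*np.sin(q))
def pre(s): return pt(0,.003)-zf*s
E
python3 - <<'E'
from t2 import *
s=bot.read_state(); j=s["joint_positions"]; 
delta(F2W(pre(.06)),R,s); print("pre",F2W(pre(.06)),"in",F2W(pre(0)))
for t in np.linspace(0,1,6):
    p=s["position"]*(1-t)+F2W(pre(.06))*t
    Ra=s["tcp_rot"]@Rot.from_rotvec(Rot.from_matrix(s["tcp_rot"].T@R).as_rotvec()*t).as_matrix()
    j,e=ik(p,Ra,j); print(j.round(1),e.round(4))
for s_ in (.03,0): j,e=ik(F2W(pre(s_)),R,j); print(j.round(1),e.round(4))
for q in np.linspace(0,1.71,10): j,e=ik(F2W(pt(q)),R,j); print(round(q,2),j.round(1),e.round(4))
E
```

```text
t 23.95 pos [ 0.4378 -0.2168  0.246 ] units xyz [-0.03 -2.63  3.68] rot [ 9.57 -0.58 -0.08] F [-0.3  0.1  0.5] j [ -57.1   11.   127.9   69.4   29.  -104. ] open 0.5
pre [ 0.44553786 -0.21816909  0.13310972] in [ 0.47482674 -0.22466228  0.0811482 ]
[ -57.1   11.   127.9   69.5   29.  -104.2] 0.0
[ -55.7   14.1  128.2   72.2   26.5 -106.9] 0.0
[ -54.3   17.2  128.3   75.2   24.1 -109.9] 0.0
[ -53.    20.4  128.2   78.6   21.8 -113.1] 0.0
[ -51.8   23.6  128.    82.2   19.8 -116.5] 0.0
[ -50.5   26.7  127.6   86.1   18.  -120. ] 0.0
[ -49.    31.2  126.7   99.    17.5 -132.1] 0.0
[ -47.6   35.6  125.5  110.2   17.8 -142.5] 0.0
0.0 [ -47.4   35.2  125.2  108.4   17.6 -140.4] 0.0
0.19 [ -47.1   34.   123.7  100.6   16.8 -131.9] 0.0
0.38 [ -46.5   32.8  122.3   92.3   16.2 -122.7] 0.0
0.57 [ -45.5   31.6  120.9   84.1   15.9 -113.2] 0.0
0.76 [ -44.3   30.4  119.6   76.3   15.7 -104. ] 0.0
0.95 [-42.7  29.4 118.5  69.3  15.6 -95.3] 0.0
1.14 [-40.8  28.4 117.6  63.5  15.4 -87.7] 0.0
1.33 [-38.8  27.7 117.   58.8  15.  -81.1] 0.0
1.52 [-36.6  27.2 116.8  55.6  14.3 -75.9] 0.0
1.71 [-35.   26.9 116.8  53.6  13.7 -72.6] 0.0
```

```bash
python3 - <<'E'
from t2 import *
rows(F2W(pre(.06)),R,8)
E
```

```text
0 [-0.   -0.33  0.46] [ 1.2  -0.07 -0.01]
1 [-0.   -0.32  0.47] [ 1.2  -0.07 -0.01]
2 [-0.   -0.31  0.47] [ 1.2  -0.07 -0.01]
3 [-0.   -0.3   0.48] [ 1.2  -0.07 -0.01]
4 [-0.   -0.29  0.49] [ 1.2  -0.07 -0.01]
5 [-0.   -0.28  0.49] [ 1.2  -0.07 -0.01]
6 [ 0.   -0.27  0.5 ] [ 1.2  -0.07 -0.01]
7 [ 0.   -0.26  0.5 ] [ 1.2  -0.07 -0.01]
```

Request:
move_arm:
  moves:
    - {"hand": 0,"x": 0,"y": -0.33,"z": 0.46,"wx": 1.2,"wy": -0.07,"wz": 0}
    - {"hand": 0,"x": 0,"y": -0.32,"z": 0.47,"wx": 1.2,"wy": -0.07,"wz": 0}
    - {"hand": 0,"x": 0,"y": -0.31,"z": 0.47,"wx": 1.2,"wy": -0.07,"wz": 0}
    - {"hand": 0,"x": 0,"y": -0.3,"z": 0.48,"wx": 1.2,"wy": -0.07,"wz": 0}
    - {"hand": 0,"x": 0,"y": -0.29,"z": 0.49,"wx": 1.2,"wy": -0.07,"wz": 0}
    - {"hand": 0,"x": 0,"y": -0.28,"z": 0.49,"wx": 1.2,"wy": -0.07,"wz": 0}
    - {"hand": 0,"x": 0,"y": -0.27,"z": 0.5,"wx": 1.2,"wy": -0.07,"wz": 0}
    - {"hand": 0,"x": 0,"y": -0.26,"z": 0.5,"wx": 1.2,"wy": -0.07,"wz": 0}
    - {"hand": 0,"x": 0,"y": 0,"z": 0,"wx": 0,"wy": 0,"wz": 0}

```text
time_s: 24.85
position: [0.4475, -0.2195, 0.1346]
tcp_rot: [[0.217, 0.844, 0.491], [0.976, -0.186, -0.111], [-0.002, 0.504, -0.864]]
force: [0.1, -0.3, -0.3]
opening: 0.008
```

```bash
python3 - <<'E'
from t2 import *
s,c=wcap("w7")
delta(F2W(pre(.06)),R,s); delta(F2W(pre(0)),R,s)
from rig import vision
c=vision.capture("side"); cv2.imwrite("pics/side7.png",cv2.resize(c["image"][60:300,100:360,::-1],None,fx=2.5,fy=2.5,interpolation=cv2.INTER_CUBIC))
E
```

```text
t 24.85 pos [ 0.4475 -0.2195  0.1346] units xyz [ 0.04 -0.11  0.01] rot [0.24 0.13 0.05] F [ 0.1 -0.3 -0.3] j [ -50.4   26.5  127.4   85.8   18.  -119.5] open 0.7
t 24.85 pos [ 0.4475 -0.2195  0.1346] units xyz [ 0.04 -0.12  2.41] rot [0.24 0.13 0.05] F [ 0.1 -0.3 -0.3] j [ -50.4   26.5  127.4   85.8   18.  -119.5] open 0.7
```

View pics/w7.png

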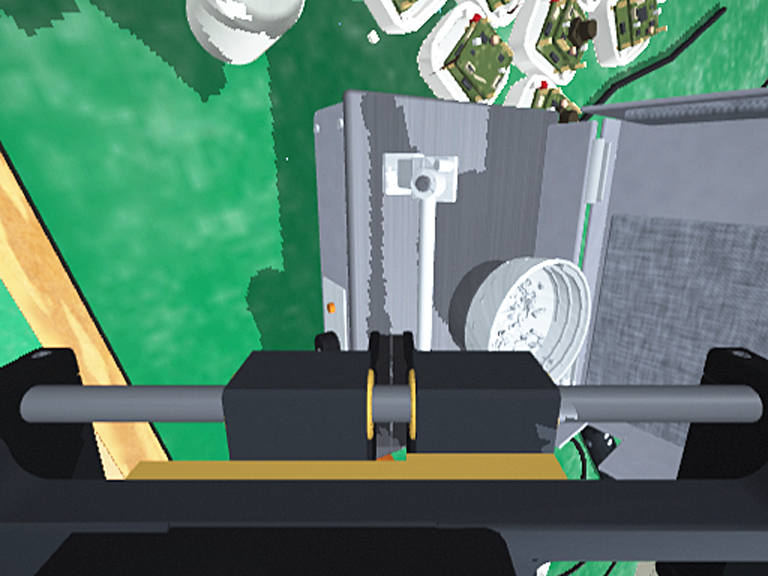

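View pics/side7.png

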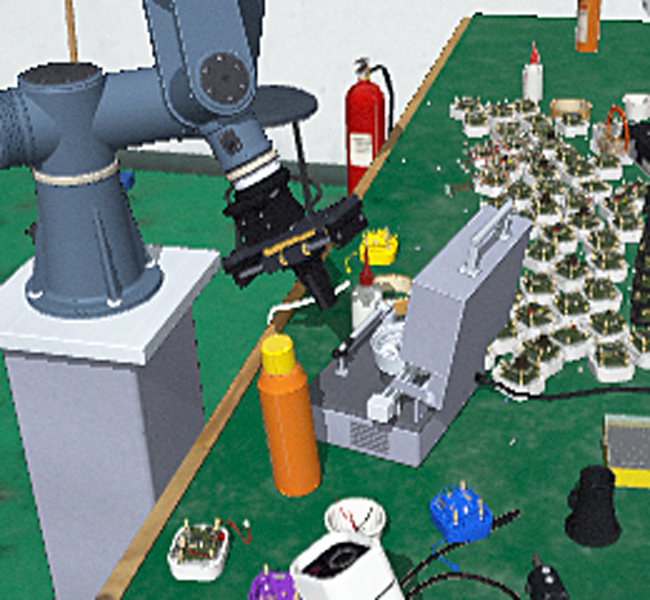

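Request:
move_arm:
  moves:
    - {"hand": 0,"x": 0.04,"y": -0.12,"z": 0,"wx": 0.2,"wy": 0.1,"wz": 0}
    - {"hand": 0,"x": 0,"y": 0,"z": 0.4,"wx": 0,"wy": 0,"wz": 0}
    - {"hand": 0,"x": 0,"y": 0,"z": 0.5,"wx": 0,"wy": 0,"wz": 0}
    - {"hand": 0,"x": 0,"y": 0,"z": 0.5,"wx": 0,"wy": 0,"wz": 0}
    - {"hand": 0,"x": 0,"y": 0,"z": 0.5,"wx": 0,"wy": 0,"wz": 0}
    - {"hand": 0,"x": 0,"y": 0,"z": 0.3,"wx": 0,"wy": 0,"wz": 0}
    - {"hand": 0,"x": 0,"y": 0,"z": 0.15,"wx": 0,"wy": 0,"wz": 0}
    - {"hand": 0,"x": 0,"y": 0,"z": 0,"wx": 0,"wy": 0,"wz": 0}

```text
time_s: 25.75
position: [0.4722, -0.224, 0.0828]
tcp_rot: [[0.217, 0.845, 0.488], [0.976, -0.187, -0.11], [-0.002, 0.501, -0.866]]
force: [-0.5, -0.2, 0.4]
opening: 0.007
```

```bash
python3 - <<'E'
from t2 import *
s=bot.read_state(); delta(F2W(pre(0)),R,s)
# rows for swing q 0..1.71, n=24, in tool axes
Q=np.linspace(0,1.71,25); p=F2W(pre(0))
for q in Q:
    w=F2W(pt(q)); print(round(q,2),(R.T@(w-p)/.025).round(2)); p=w
E
```

```text
t 25.75 pos [ 0.4722 -0.224   0.0828] units xyz [-0.    0.06  0.11] rot [0.04 0.11 0.01] F [-0.5 -0.2  0.4] j [ -47.7   35.2  125.9  110.3   17.8 -142.7] open 0.6
0.0 [ 0.    0.11 -0.05]
0.07 [-0.06  0.16 -0.05]
0.14 [-0.04  0.16 -0.05]
0.21 [-0.03  0.17 -0.05]
0.28 [-0.02  0.17 -0.06]
0.36 [-0.    0.18 -0.06]
0.43 [ 0.01  0.18 -0.06]
0.5 [ 0.03  0.18 -0.06]
0.57 [ 0.04  0.19 -0.06]
0.64 [ 0.06  0.18 -0.07]
0.71 [ 0.08  0.18 -0.07]
0.78 [ 0.1   0.18 -0.07]
0.86 [ 0.11  0.17 -0.07]
0.93 [ 0.13  0.17 -0.06]
1.0 [ 0.15  0.16 -0.06]
1.07 [ 0.17  0.15 -0.06]
1.14 [ 0.18  0.14 -0.06]
1.21 [ 0.2   0.13 -0.05]
1.28 [ 0.21  0.11 -0.05]
1.35 [ 0.22  0.1  -0.04]
1.42 [ 0.23  0.08 -0.03]
1.5 [ 0.24  0.06 -0.03]
1.57 [ 0.25  0.04 -0.02]
1.64 [ 0.16  0.03 -0.02]
1.71 [ 0.16  0.02 -0.02]
```

Request:
move_arm:
  moves:
    - {"hand": 0,"x": 0,"y": 0.1,"z": 0.06,"wx": 0,"wy": 0,"wz": 0}
    - {"hand": 0,"x": 0,"y": 0.07,"z": 0,"wx": 0,"wy": 0,"wz": 0}
    - {"hand": 0,"x": -0.06,"y": 0.16,"z": -0.05,"wx": 0,"wy": 0,"wz": 0}
    - {"hand": 0,"x": -0.04,"y": 0.16,"z": -0.05,"wx": 0,"wy": 0,"wz": 0}
    - {"hand": 0,"x": -0.03,"y": 0.17,"z": -0.05,"wx": 0,"wy": 0,"wz": 0}
    - {"hand": 0,"x": -0.02,"y": 0.17,"z": -0.06,"wx": 0,"wy": 0,"wz": 0}
    - {"hand": 0,"x": 0,"y": 0.18,"z": -0.06,"wx": 0,"wy": 0,"wz": 0}
    - {"hand": 0,"x": 0.01,"y": 0.18,"z": -0.06,"wx": 0,"wy": 0,"wz": 0}
    - {"hand": 0,"x": 0.03,"y": 0.18,"z": -0.06,"wx": 0,"wy": 0,"wz": 0}
    - {"hand": 0,"x": 0,"y": 0,"z": 0,"wx": 0,"wy": 0,"wz": 0}

```text
time_s: 26.75
position: [0.4967, -0.2322, 0.1078]
tcp_rot: [[0.216, 0.845, 0.489], [0.976, -0.186, -0.111], [-0.003, 0.501, -0.865]]
force: [-0.3, 0.7, -1.0]
opening: 0.006
```

```bash
python3 - <<'E'
from t2 import *
s=bot.read_state(); delta(F2W(pt(.5)),R,s)
from rig import vision
c=vision.capture("side"); cv2.imwrite("pics/side8.png",cv2.resize(c["image"][100:260,180:330,::-1],None,fx=4,fy=3.7,interpolation=cv2.INTER_CUBIC))
c=vision.capture("scene"); cv2.imwrite("pics/scene8.png",cv2.resize(c["image"][100:250,200:350,::-1],None,fx=4,fy=4,interpolation=cv2.INTER_CUBIC))
E
```

```text
t 26.75 pos [ 0.4967 -0.2322  0.1078] units xyz [-0.01 -0.01  0.02] rot [0.08 0.14 0.09] F [-0.3  0.7 -1. ] j [ -45.8   31.9  121.5   87.4   15.9 -117.1] open 0.5
```

View pics/side8.png

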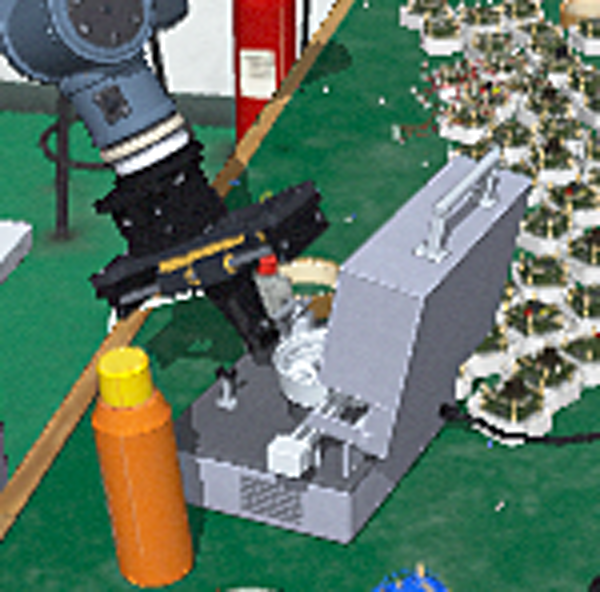

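View pics/scene8.png

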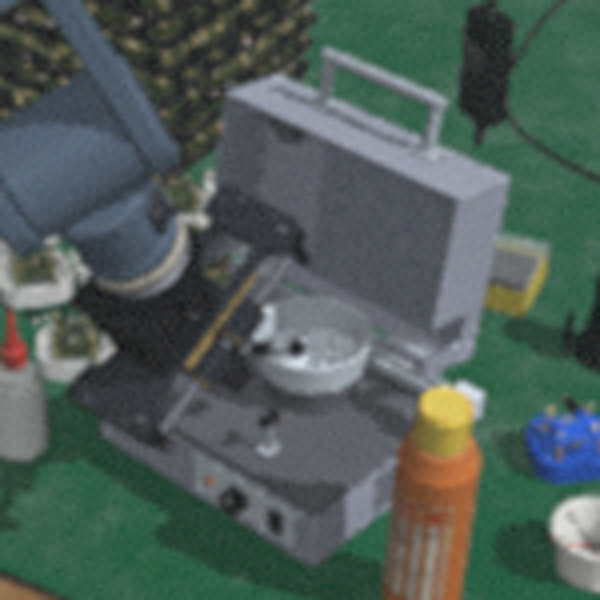

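```bash
python3 - <<'E'
from t2 import *
n=np.array([np.cos(np.radians(A)),0,np.sin(np.radians(A))])
for q in np.linspace(.5,1.71,9):
    b=1e9
    for u in np.linspace(0,.08,20):
        for i in (-1,1):
            for k in (-1,1):
                p=pt(q)-zf*u+n*.015*i+Y*.0095*k
                if p[2]<.126: b=min(b,np.hypot(p[0]-.024,p[1]+.02)-.046)
    print(round(q,2),pt(q).round(3),b)
E
```

```text
0.5 [-0.043 -0.003  0.107] 0.008738590501310824
0.65 [-0.036  0.     0.115] 0.0026041080765206656
0.8 [-0.03   0.005  0.123] 0.022652212548670878
0.95 [-0.024  0.012  0.13 ] 0.01878431945253904
1.1 [-0.019  0.02   0.137] 1000000000.0
1.26 [-0.014  0.031  0.143] 1000000000.0
1.41 [-0.011  0.043  0.147] 1000000000.0
1.56 [-0.009  0.055  0.15 ] 1000000000.0
1.71 [-0.008  0.064  0.151] 1000000000.0
```

Request:
move_arm:
  moves:
    - {"hand": 0,"x": 0,"y": 0,"z": -0.12,"wx": 0,"wy": 0,"wz": 0}
    - {"hand": 0,"x": 0.04,"y": 0.19,"z": -0.14,"wx": 0,"wy": 0,"wz": 0}
    - {"hand": 0,"x": 0.06,"y": 0.18,"z": -0.07,"wx": 0,"wy": 0,"wz": 0}
    - {"hand": 0,"x": 0.08,"y": 0.18,"z": -0.07,"wx": 0,"wy": 0,"wz": 0}
    - {"hand": 0,"x": 0.1,"y": 0.18,"z": -0.07,"wx": 0,"wy": 0,"wz": 0}
    - {"hand": 0,"x": 0.11,"y": 0.17,"z": -0.07,"wx": 0,"wy": 0,"wz": 0}
    - {"hand": 0,"x": 0.13,"y": 0.17,"z": -0.02,"wx": 0,"wy": 0,"wz": 0}
    - {"hand": 0,"x": 0.15,"y": 0.16,"z": 0,"wx": 0,"wy": 0,"wz": 0}
    - {"hand": 0,"x": 0.17,"y": 0.15,"z": 0,"wx": 0,"wy": 0,"wz": 0}
    - {"hand": 0,"x": 0.18,"y": 0.14,"z": 0,"wx": 0,"wy": 0,"wz": 0}
    - {"hand": 0,"x": 0,"y": 0,"z": 0,"wx": 0,"wy": 0,"wz": 0}

```text
time_s: 27.95
position: [0.5274, -0.2124, 0.1382]
tcp_rot: [[0.216, 0.846, 0.488], [0.976, -0.186, -0.11], [-0.002, 0.5, -0.866]]
force: [-0.3, -0.2, -0.7]
opening: 0.004
```

```bash
python3 - <<'E'
from t2 import *
s,c=wcap("w9"); delta(F2W(pt(1.14)),R,s); delta(F2W(pt(1.42)),R,s)
from rig import vision
c=vision.capture("scene"); cv2.imwrite("pics/scene9.png",cv2.resize(c["image"][100:250,200:350,::-1],None,fx=4,fy=4,interpolation=cv2.INTER_CUBIC))
for q in (1.0,1.14): print(q,(np.array(proj(c,F2W(rodpt(q,.129))))-[200,100])*4)
E
```

```text
t 27.95 pos [ 0.5274 -0.2124  0.1382] units xyz [-0.03  0.01 -0.01] rot [0.03 0.08 0.07] F [-0.3 -0.2 -0.7] j [-40.7  28.4 117.7  63.7  15.2 -87.8] open 0.4
t 27.95 pos [ 0.5274 -0.2124  0.1382] units xyz [ 0.81  0.42 -0.18] rot [0.03 0.08 0.07] F [-0.3 -0.2 -0.7] j [-40.7  28.4 117.7  63.7  15.2 -87.8] open 0.4
1.0 [273.15807893 248.92236992]
1.14 [261.26509624 229.73029024]
```

View pics/scene9.png

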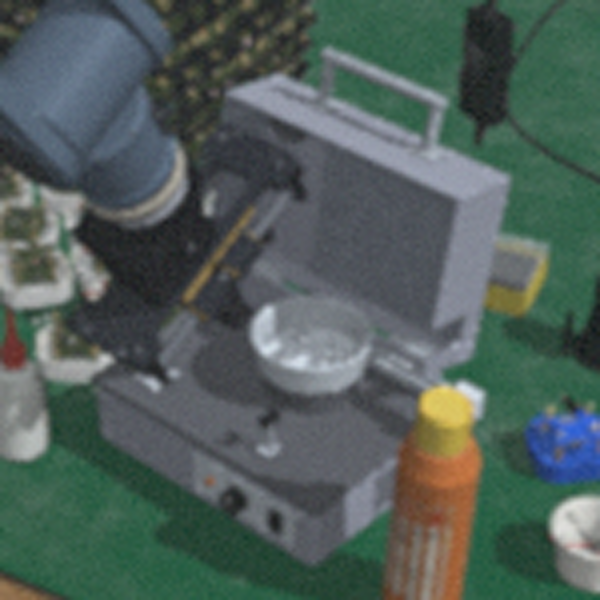

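View pics/w9.png

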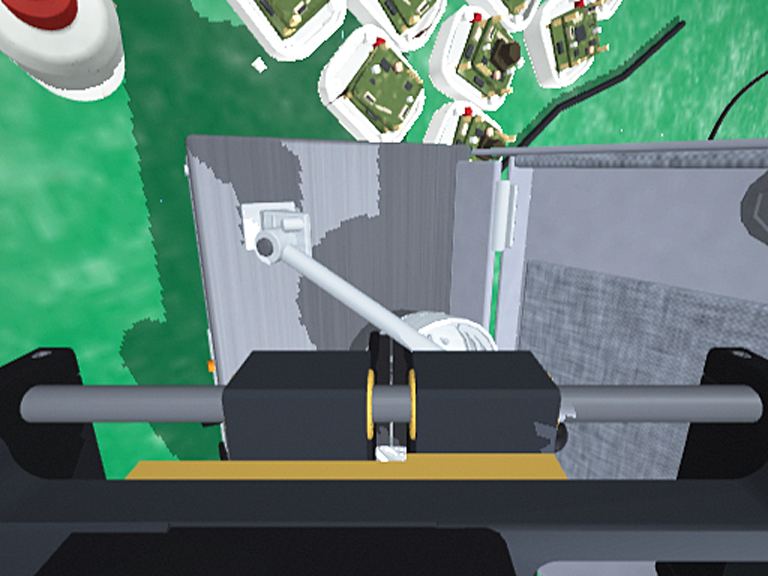

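Request:
move_arm:
  moves:
    - {"hand": 0,"x": 0.17,"y": 0.13,"z": -0.03,"wx": 0,"wy": 0,"wz": 0}
    - {"hand": 0,"x": 0.21,"y": 0.11,"z": -0.03,"wx": 0,"wy": 0,"wz": 0}
    - {"hand": 0,"x": 0.22,"y": 0.1,"z": -0.03,"wx": 0,"wy": 0,"wz": 0}
    - {"hand": 0,"x": 0.23,"y": 0.08,"z": -0.03,"wx": 0,"wy": 0,"wz": 0}
    - {"hand": 0,"x": 0.2,"y": 0.06,"z": -0.03,"wx": 0,"wy": 0,"wz": 0}
    - {"hand": 0,"x": 0.16,"y": 0.04,"z": -0.02,"wx": 0,"wy": 0,"wz": 0}
    - {"hand": 0,"x": 0.13,"y": 0.02,"z": -0.02,"wx": 0,"wy": 0,"wz": 0}
    - {"hand": 0,"x": 0,"y": 0,"z": 0,"wx": 0,"wy": 0,"wz": 0}

```text
time_s: 28.85
position: [0.5435, -0.1821, 0.1488]
tcp_rot: [[0.217, 0.846, 0.488], [0.976, -0.187, -0.11], [-0.002, 0.5, -0.866]]
force: [0.5, 0.0, -0.2]
opening: 0.004
```

```bash
python3 - <<'E'
from t2 import *
s,c=wcap("w10"); delta(F2W(pt(1.57)),R,s); delta(F2W(pt(1.71)),R,s)
E
```

```text
t 28.85 pos [ 0.5435 -0.1821  0.1488] units xyz [ 0.    0.01 -0.04] rot [0.   0.09 0.05] F [ 0.5  0.  -0.2] j [-35.9  27.2 116.8  55.1  13.9 -74.9] open 0.3
t 28.85 pos [ 0.5435 -0.1821  0.1488] units xyz [ 0.31  0.06 -0.08] rot [0.   0.09 0.05] F [ 0.5  0.  -0.2] j [-35.9  27.2 116.8  55.1  13.9 -74.9] open 0.3
```

View pics/w10.png

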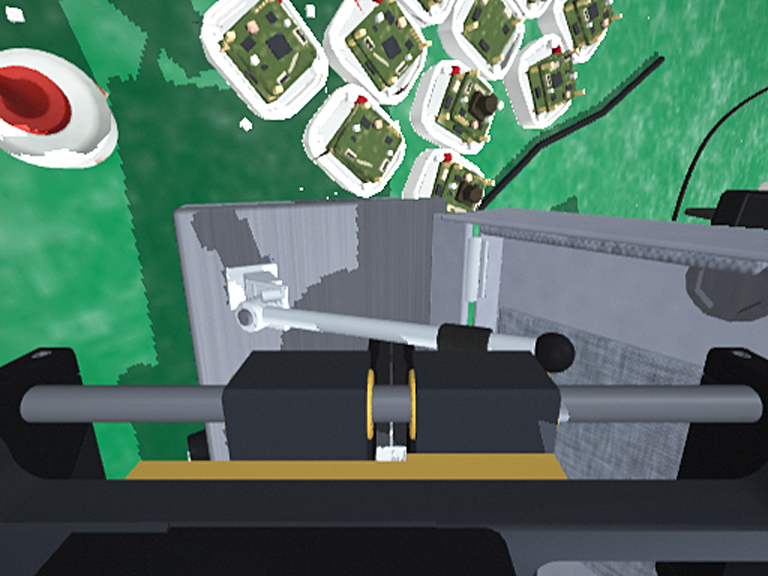

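Request:
move_arm:
  moves:
    - {"hand": 0,"x": 0.12,"y": 0.02,"z": -0.02,"wx": 0,"wy": 0,"wz": 0}
    - {"hand": 0,"x": 0.12,"y": 0.02,"z": -0.02,"wx": 0,"wy": 0,"wz": 0}
    - {"hand": 0,"x": 0.1,"y": 0.02,"z": 0,"wx": 0,"wy": 0,"wz": 0}
    - {"hand": 0,"x": 0,"y": 0,"z": 0,"wx": 0,"wy": 0,"wz": 0}

```text
time_s: 29.3
position: [0.5461, -0.1744, 0.1504]
tcp_rot: [[0.217, 0.846, 0.488], [0.976, -0.187, -0.111], [-0.003, 0.5, -0.866]]
force: [0.0, -0.8, 0.4]
opening: 0.007
```

```bash
python3 - <<'E'
from t2 import *
s,c=wcap("w11"); delta(F2W(pt(1.71)),R,s)
for q in (1.6,1.71,1.75): print(q,np.array(proj(c,F2W(rodpt(q,.129))))*1.5,np.array(proj(c,F2W(rodpt(q,0))))*1.5)
E
```

```text
t 29.3 pos [ 0.5461 -0.1744  0.1504] units xyz [-0.02 -0.   -0.04] rot [0.02 0.14 0.05] F [ 0.  -0.8  0.4] j [-34.8  27.  116.8  53.6  13.5 -72.4] open 0.6
1.6 [542.81011772 385.42892278] [254.81606862 328.14274647]
1.71 [543.69965025 345.83447408] [254.81606862 328.14274647]
1.75 [542.75447386 330.80828966] [254.81606862 328.14274647]
```

View pics/w11.png

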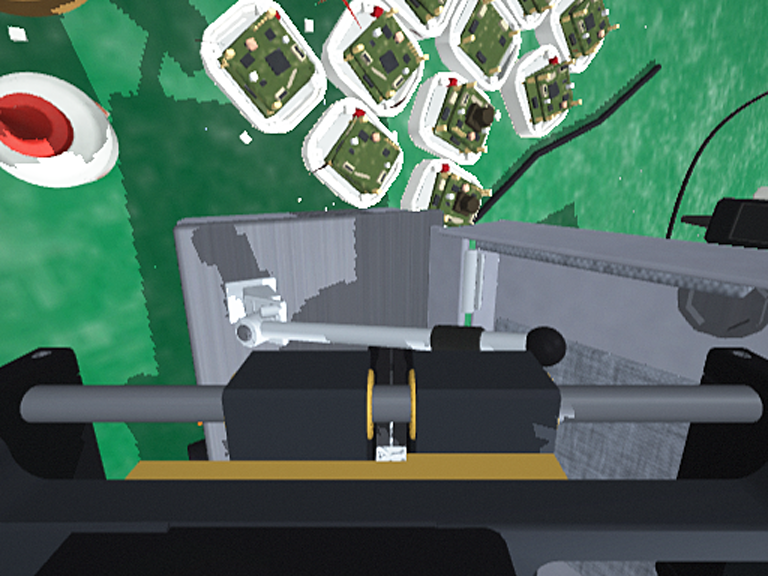

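Request:
move_arm:
  moves:
    - {"hand": 0,"x": -0.2,"y": 0,"z": 0,"wx": 0,"wy": 0,"wz": 0}
    - {"hand": 0,"x": -0.5,"y": 0,"z": 0,"wx": 0,"wy": 0,"wz": 0}
    - {"hand": 0,"x": -0.5,"y": 0,"z": -0.3,"wx": 0,"wy": 0,"wz": 0}
    - {"hand": 0,"x": -0.4,"y": 0,"z": -0.7,"wx": 0,"wy": 0,"wz": 0}
    - {"hand": 0,"x": -0.3,"y": 0,"z": -0.8,"wx": 0,"wy": 0,"wz": 0}
    - {"hand": 0,"x": 0,"y": 0,"z": -0.8,"wx": 0,"wy": 0,"wz": 0}
    - {"hand": 0,"x": 0,"y": 0,"z": -0.8,"wx": 0,"wy": 0,"wz": 0}
    - {"hand": 0,"x": 0,"y": 0,"z": -0.8,"wx": 0,"wy": 0,"wz": 0}
    - {"hand": 0,"x": 0,"y": 0,"z": -0.8,"wx": 0,"wy": 0,"wz": 0}
    - {"hand": 0,"x": 0,"y": 0,"z": 0,"wx": 0,"wy": 0,"wz": 0}

```text
time_s: 30.35
position: [0.4747, -0.2085, 0.2609]
tcp_rot: [[0.218, 0.844, 0.49], [0.976, -0.187, -0.114], [-0.005, 0.503, -0.864]]
force: [0.4, 0.1, 0.9]
opening: 0.009
```

```bash
python3 - <<'E'
from t2 import *
s,c=wcap("w12"); H=F2W([.121,0,.3605-.0187]); j=s["joint_positions"]
delta(H,down(FY),s)
print("tip px",np.array(proj(c,F2W(rodpt(1.71,.129))))*1.5)
mid=F2W([-.03,0,.36]); 
for t in np.linspace(0,1,6):
    Ra=s["tcp_rot"]@Rot.from_rotvec(Rot.from_matrix(s["tcp_rot"].T@down(FY)).as_rotvec()*t).as_matrix()
    p=s["position"]*(1-t)+mid*t; j,e=ik(p,Ra,j); print(p.round(3),j.round(0),e.round(4))
rows(mid,down(FY),7,s)
E
```

```text
t 30.35 pos [ 0.4747 -0.2085  0.2609] units xyz [-0.63  8.22  1.05] rot [30.23  0.28 -0.05] F [0.4 0.1 0.9] j [-45.7  10.6 116.6  32.1  30.7 -57.8] open 0.8
tip px [471.80488293 177.86559264]
[ 0.475 -0.208  0.261] [-46.  11. 117.  32.  31. -58.] 0.0
[ 0.482 -0.213  0.281] [-43.  10. 109.  18.  41. -43.] 0.0
[ 0.489 -0.218  0.301] [-41.  11. 102.  11.  51. -34.] 0.0
[ 0.496 -0.223  0.32 ] [-39.  13.  95.   6.  61. -29.] 0.0
[ 0.503 -0.228  0.34 ] [-37.  15.  88.   3.  72. -26.] 0.0
[ 0.51  -0.233  0.36 ] [-36.  18.  81.  -0.  82. -23.] 0.0
0 [-0.09  0.48 -0.37] [ 4.32  0.04 -0.01]
1 [-0.09  0.45 -0.41] [ 4.32  0.04 -0.01]
2 [-0.09  0.42 -0.44] [ 4.32  0.04 -0.01]
3 [-0.09  0.39 -0.47] [ 4.32  0.04 -0.01]
4 [-0.09  0.35 -0.5 ] [ 4.32  0.04 -0.01]
5 [-0.09  0.31 -0.53] [ 4.32  0.04 -0.01]
6 [-0.09  0.27 -0.55] [ 4.32  0.04 -0.01]
```

View pics/w12.png

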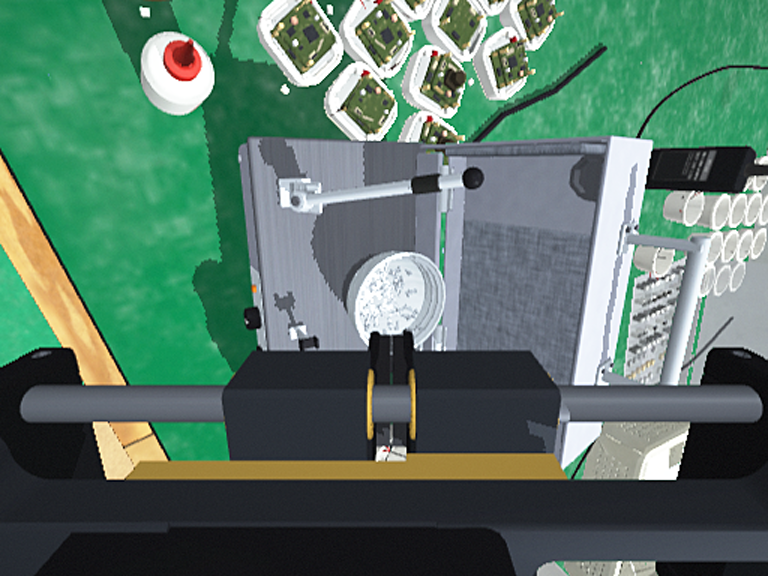

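Request:
move_arm:
  moves:
    - {"hand": 0,"x": -0.09,"y": 0.48,"z": -0.37,"wx": 4.3,"wy": 0,"wz": 0}
    - {"hand": 0,"x": -0.09,"y": 0.45,"z": -0.41,"wx": 4.3,"wy": 0,"wz": 0}
    - {"hand": 0,"x": -0.09,"y": 0.42,"z": -0.44,"wx": 4.3,"wy": 0,"wz": 0}
    - {"hand": 10,"x": -0.09,"y": 0.39,"z": -0.47,"wx": 4.3,"wy": 0,"wz": 0}
    - {"hand": 20,"x": -0.09,"y": 0.35,"z": -0.5,"wx": 4.3,"wy": 0,"wz": 0}
    - {"hand": 34,"x": -0.09,"y": 0.31,"z": -0.53,"wx": 4.3,"wy": 0.1,"wz": 0}
    - {"hand": 34,"x": -0.09,"y": 0.27,"z": -0.55,"wx": 4.4,"wy": 0.1,"wz": 0}
    - {"hand": 34,"x": 0,"y": 0.7,"z": 0,"wx": 0,"wy": 0,"wz": 0}
    - {"hand": 34,"x": 0,"y": 0.9,"z": 0,"wx": 0,"wy": 0,"wz": 0}
    - {"hand": 34,"x": 0,"y": 0.9,"z": 0,"wx": 0,"wy": 0,"wz": 0}
    - {"hand": 34,"x": 0,"y": 0.9,"z": 0,"wx": 0,"wy": 0,"wz": 0}
    - {"hand": 34,"x": 0,"y": 0.9,"z": 0,"wx": 0,"wy": 0,"wz": 0}
    - {"hand": 34,"x": 0,"y": 0.9,"z": 0,"wx": 0,"wy": 0,"wz": 0}
    - {"hand": 34,"x": 0,"y": 0,"z": 0,"wx": 0,"wy": 0,"wz": 0}

```text
time_s: 31.8
position: [0.6399, -0.2598, 0.3538]
tcp_rot: [[0.215, 0.977, -0.004], [0.977, -0.215, 0.005], [0.004, -0.005, -1.0]]
force: [-1.1, 0.0, -0.3]
opening: 0.388
```

```bash
python3 - <<'E'
from t2 import *
s,c=wcap("w13"); H=F2W([.1205,0,.2725]); delta(H,down(FY),s)
W=cloud(c).reshape(-1,3); f=(W-FO)@FR
b=f[(f[:,2]>.28)&(f[:,2]<.31)&(abs(f[:,1])<.06)]; print(len(b), np.percentile(b,[2,50,98],axis=0).round(4))
E
```

```text
t 31.8 pos [ 0.6399 -0.2598  0.3538] units xyz [-0.07  0.73  3.25] rot [-0.28 -0.21  0.06] F [-1.1  0.  -0.3] j [-31.4  30.1  61.4   0.1  88.9 -19. ] open 33.8
1300 [[ 0.1151 -0.0467  0.286 ]
 [ 0.1201  0.0098  0.2948]
 [ 0.1251  0.0549  0.2966]]
```

View pics/w13.png

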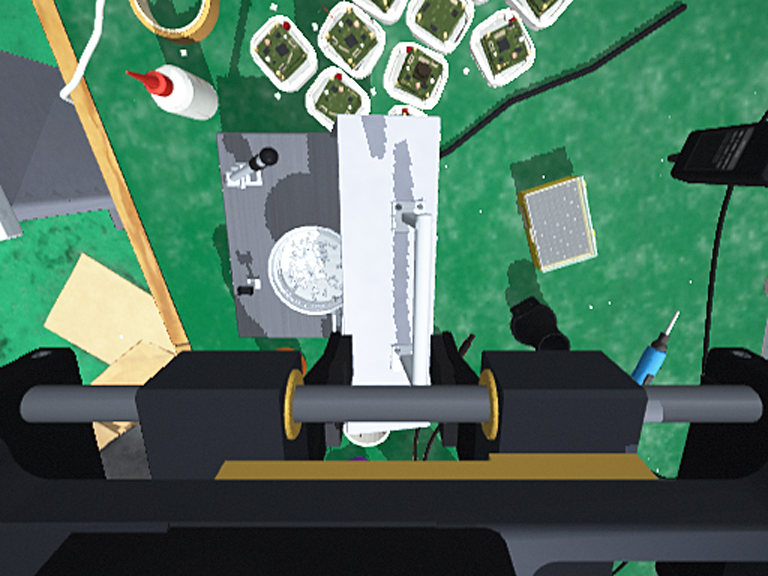

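Request:
move_arm:
  moves:
    - {"hand": 34,"x": -0.03,"y": 0.35,"z": 0,"wx": -0.2,"wy": -0.2,"wz": 0}
    - {"hand": 34,"x": -0.04,"y": 0.37,"z": 0,"wx": 0,"wy": 0,"wz": 0}
    - {"hand": 34,"x": 0,"y": 0,"z": 0.5,"wx": 0,"wy": 0,"wz": 0}
    - {"hand": 34,"x": 0,"y": 0,"z": 0.6,"wx": 0,"wy": 0,"wz": 0}
    - {"hand": 34,"x": 0,"y": 0,"z": 0.6,"wx": 0,"wy": 0,"wz": 0}
    - {"hand": 34,"x": 0,"y": 0,"z": 0.6,"wx": 0,"wy": 0,"wz": 0}
    - {"hand": 34,"x": 0,"y": 0,"z": 0.5,"wx": 0,"wy": 0,"wz": 0}
    - {"hand": 34,"x": 0,"y": 0,"z": 0.4,"wx": 0,"wy": 0,"wz": 0}
    - {"hand": 34,"x": 0,"y": 0,"z": 0,"wx": 0,"wy": 0,"wz": 0}

```text
time_s: 32.75
position: [0.6538, -0.2645, 0.275]
tcp_rot: [[0.217, 0.976, -0.004], [0.976, -0.217, 0.0], [-0.001, -0.004, -1.0]]
force: [-0.5, -0.3, -0.8]
opening: 0.392
```

```bash
python3 - <<'E'
from h import *
delta(F2W([.1202,0,.272]),down(FY)); theta()
E
```

```text
t 32.75 pos [ 0.6538 -0.2645  0.275 ] units xyz [0.01 0.12 0.12] rot [-0.2   0.04 -0.03] F [-0.5 -0.3 -0.8] j [-31.   34.3  65.6  -0.1  80.3 -18.5] open 34.1
grasp in feeder [ 1.172e-01 -1.000e-04  2.937e-01] r 0.1934 theta 1.728 F [-0.5 -0.3 -0.8] t 32.75 open 34.1
```

Request:
move_arm:
  moves:
    - {"hand": 34,"x": 0,"y": 0.12,"z": 0.12,"wx": -0.2,"wy": 0,"wz": 0}
    - {"hand": 34,"x": 0,"y": 0,"z": 0,"wx": 0,"wy": 0,"wz": 0}
    - {"hand": 5,"x": 0,"y": 0,"z": 0,"wx": 0,"wy": 0,"wz": 0}
    - {"hand": 5,"x": 0,"y": 0,"z": 0,"wx": 0,"wy": 0,"wz": 0}
    - {"hand": 5,"x": 0,"y": 0,"z": 0,"wx": 0,"wy": 0,"wz": 0}
    - {"hand": 5,"x": 0,"y": 0,"z": 0,"wx": 0,"wy": 0,"wz": 0}

```text
time_s: 33.35
position: [0.657, -0.2655, 0.2744]
tcp_rot: [[0.217, 0.976, 0.001], [0.976, -0.217, -0.002], [-0.002, 0.002, -1.0]]
force: [-4.8, 2.1, 3.6]
opening: 0.117
```

```bash
python3 - <<'E'
from h import *
theta(); arc(1.75,1.05,16); arc(1.05,.85,10)
E
```

```text
grasp in feeder [ 0.1204 -0.0004  0.2931] r 0.1935 theta 1.745 F [-4.8  2.1  3.6] t 33.35 open 10.2
1.706 y -0.33 z -0.07
1.662 y -0.33 z -0.06
1.619 y -0.33 z -0.04
1.575 y -0.33 z -0.03
1.531 y -0.33 z -0.02
1.488 y -0.33 z -0.0
1.444 y -0.33 z 0.01
1.4 y -0.33 z 0.03
1.356 y -0.33 z 0.04
1.312 y -0.33 z 0.06
1.269 y -0.33 z 0.07
1.225 y -0.32 z 0.09
1.181 y -0.32 z 0.1
1.138 y -0.31 z 0.11
1.094 y -0.31 z 0.13
1.05 y -0.3 z 0.14
end [ 0.53010121 -0.23691634  0.25794869]
1.03 y -0.14 z 0.07
1.01 y -0.14 z 0.07
0.99 y -0.13 z 0.07
0.97 y -0.13 z 0.08
0.95 y -0.13 z 0.08
0.93 y -0.13 z 0.08
0.91 y -0.13 z 0.08
0.89 y -0.13 z 0.09
0.87 y -0.12 z 0.09
0.85 y -0.12 z 0.09
end [ 0.49845513 -0.22990057  0.23771436]
```

Request:
move_arm:
  moves:
    - {"hand": 5,"x": 0,"y": -0.2,"z": -0.03,"wx": 0,"wy": 0,"wz": 0}
    - {"hand": 5,"x": 0,"y": -0.33,"z": -0.06,"wx": 0,"wy": 0,"wz": 0}
    - {"hand": 5,"x": 0,"y": -0.33,"z": -0.05,"wx": 0,"wy": 0,"wz": 0}
    - {"hand": 5,"x": 0,"y": -0.33,"z": -0.03,"wx": 0,"wy": 0,"wz": 0}
    - {"hand": 5,"x": 0,"y": -0.33,"z": -0.02,"wx": 0,"wy": 0,"wz": 0}
    - {"hand": 5,"x": 0,"y": -0.33,"z": 0,"wx": 0,"wy": 0,"wz": 0}
    - {"hand": 5,"x": 0,"y": -0.33,"z": 0.01,"wx": 0,"wy": 0,"wz": 0}
    - {"hand": 5,"x": 0,"y": -0.33,"z": 0.03,"wx": 0,"wy": 0,"wz": 0}
    - {"hand": 5,"x": 0,"y": -0.33,"z": 0.04,"wx": 0,"wy": 0,"wz": 0}
    - {"hand": 5,"x": 0,"y": -0.33,"z": 0.06,"wx": 0,"wy": 0,"wz": 0}
    - {"hand": 5,"x": 0,"y": -0.33,"z": 0.07,"wx": 0,"wy": 0,"wz": 0}
    - {"hand": 5,"x": 0,"y": -0.32,"z": 0.09,"wx": 0,"wy": 0,"wz": 0}
    - {"hand": 5,"x": 0,"y": -0.32,"z": 0.1,"wx": 0,"wy": 0,"wz": 0}
    - {"hand": 5,"x": 0,"y": 0,"z": 0,"wx": 0,"wy": 0,"wz": 0}

```text
time_s: 34.75
position: [0.5537, -0.2423, 0.2686]
tcp_rot: [[0.217, 0.976, -0.002], [0.976, -0.217, -0.001], [-0.001, -0.001, -1.0]]
force: [-1.7, 0.9, 6.0]
opening: 0.106
```

```bash
python3 - <<'E'
from h import *
theta()
E
```

```text
grasp in feeder [ 1.460e-02 -1.000e-04  2.873e-01] r 0.1921 theta 1.188 F [-1.7  0.9  6. ] t 34.75 open 9.3
```

Request:
move_arm:
  moves:
    - {"hand": 5,"x": 0,"y": -0.28,"z": 0.1,"wx": 0,"wy": 0,"wz": 0}
    - {"hand": 5,"x": 0,"y": -0.28,"z": 0.11,"wx": 0,"wy": 0,"wz": 0}
    - {"hand": 5,"x": 0,"y": -0.28,"z": 0.12,"wx": 0,"wy": 0,"wz": 0}
    - {"hand": 5,"x": 0,"y": -0.27,"z": 0.13,"wx": 0,"wy": 0,"wz": 0}
    - {"hand": 5,"x": 0,"y": -0.27,"z": 0.14,"wx": 0,"wy": 0,"wz": 0}
    - {"hand": 5,"x": 0,"y": 0,"z": 0,"wx": 0,"wy": 0,"wz": 0}

```text
time_s: 35.35
position: [0.5201, -0.2347, 0.2525]
tcp_rot: [[0.217, 0.976, -0.002], [0.976, -0.217, -0.0], [-0.001, -0.002, -1.0]]
force: [-4.6, 2.4, 6.0]
opening: 0.098
```

```bash
python3 - <<'E'
from t2 import *
s,c=wcap("w14"); theta(s)
from rig import vision
c=vision.capture("scene"); cv2.imwrite("pics/scene14.png",cv2.resize(c["image"][100:250,200:350,::-1],None,fx=4,fy=4,interpolation=cv2.INTER_CUBIC))
print((np.array(proj(c,F2W(rodpt(1.71,.129))))-[200,100])*4)
E
```

```text
grasp in feeder [-0.0198 -0.      0.2712] r 0.1914 theta 0.99 F [-4.6  2.4  6. ] t 35.35 open 8.6
[194.84045176 180.64479799]
```

View pics/scene14.png

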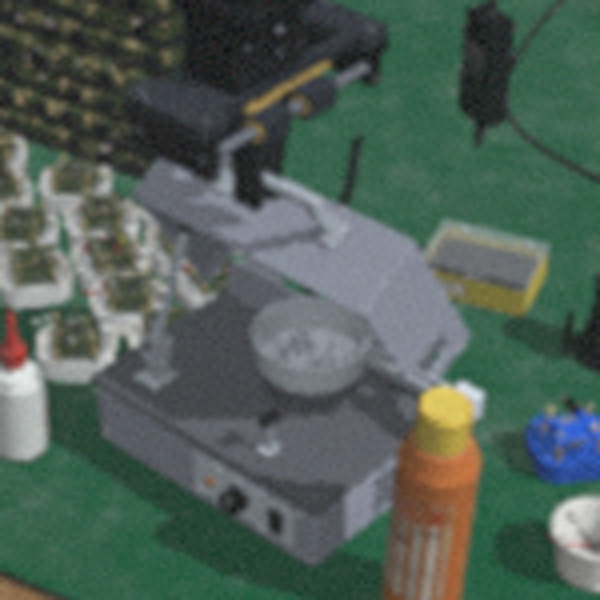

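View pics/w14.png

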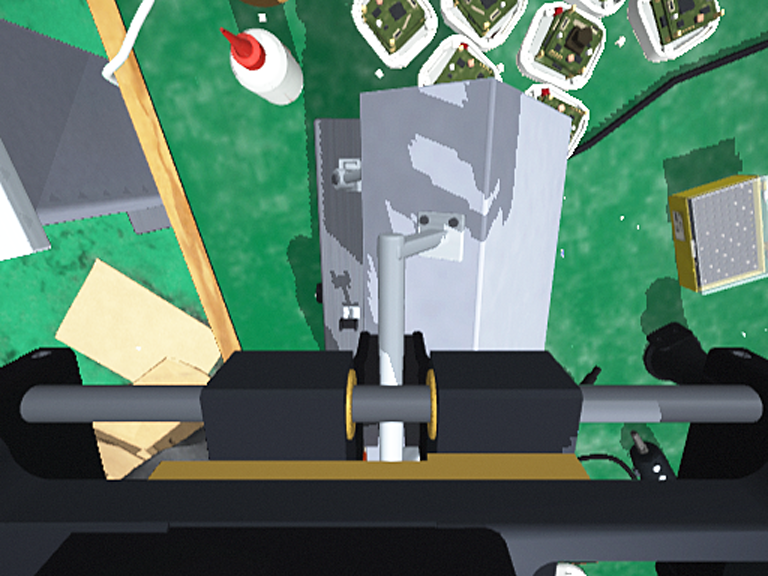

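Request:
move_arm:
  moves:
    - {"hand": 5,"x": 0,"y": -0.13,"z": 0.08,"wx": 0,"wy": 0,"wz": 0}
    - {"hand": 5,"x": 0,"y": -0.13,"z": 0.08,"wx": 0,"wy": 0,"wz": 0}
    - {"hand": 5,"x": 0,"y": -0.13,"z": 0.08,"wx": 0,"wy": 0,"wz": 0}
    - {"hand": 5,"x": 0,"y": 0,"z": 0,"wx": 0,"wy": 0,"wz": 0}

```text
time_s: 35.85
position: [0.5118, -0.2329, 0.2471]
tcp_rot: [[0.217, 0.976, -0.001], [0.976, -0.217, -0.001], [-0.001, -0.001, -1.0]]
force: [-4.0, 2.3, 5.7]
opening: 0.104
```

```bash
python3 - <<'E'
from h import *
theta()
E
```

```text
grasp in feeder [-0.0284 -0.      0.2658] r 0.1912 theta 0.937 F [-4.   2.3  5.7] t 35.85 open 9.0
```

Request:
move_arm:
  moves:
    - {"hand": 5,"x": 0,"y": -0.07,"z": 0.05,"wx": 0,"wy": 0,"wz": 0}
    - {"hand": 5,"x": 0,"y": -0.06,"z": 0.04,"wx": 0,"wy": 0,"wz": 0}
    - {"hand": 5,"x": 0,"y": -0.06,"z": 0.04,"wx": 0,"wy": 0,"wz": 0}
    - {"hand": 5,"x": 0,"y": 0,"z": 0,"wx": 0,"wy": 0,"wz": 0}

```text
time_s: 36.25
position: [0.5072, -0.2319, 0.244]
tcp_rot: [[0.217, 0.976, -0.001], [0.976, -0.217, -0.001], [-0.001, -0.001, -1.0]]
force: [-5.3, 3.0, 6.0]
opening: 0.103
```

```bash
python3 - <<'E'
from h import *
theta()
E
```

```text
grasp in feeder [-0.0331  0.      0.2627] r 0.1912 theta 0.907 F [-5.3  3.   6. ] t 36.25 open 8.9
```

Request:
move_arm:
  moves:
    - {"hand": 5,"x": 0,"y": -0.06,"z": 0.04,"wx": 0,"wy": 0,"wz": 0}
    - {"hand": 5,"x": 0,"y": -0.06,"z": 0.05,"wx": 0,"wy": 0,"wz": 0}
    - {"hand": 5,"x": 0,"y": 0,"z": 0,"wx": 0,"wy": 0,"wz": 0}
    - {"hand": 5,"x": 0,"y": 0,"z": 0,"wx": 0,"wy": 0,"wz": 0}

```text
time_s: 36.65
position: [0.5041, -0.2311, 0.2416]
tcp_rot: [[0.217, 0.976, -0.002], [0.976, -0.217, -0.001], [-0.001, -0.001, -1.0]]
force: [-5.1, 1.8, 6.2]
opening: 0.103
```

```bash
python3 - <<'E'
from h import *
theta()
E
```

```text
grasp in feeder [-0.0363  0.      0.2603] r 0.191 theta 0.886 F [-5.1  1.8  6.2] t 36.65 open 9.0
```

Request:
move_arm:
  moves:
    - {"hand": 5,"x": 0,"y": -0.06,"z": 0.05,"wx": 0,"wy": 0,"wz": 0}
    - {"hand": 5,"x": 0,"y": -0.06,"z": 0.05,"wx": 0,"wy": 0,"wz": 0}
    - {"hand": 5,"x": 0,"y": 0,"z": 0,"wx": 0,"wy": 0,"wz": 0}
    - {"hand": 5,"x": 0,"y": 0,"z": 0,"wx": 0,"wy": 0,"wz": 0}

```text
time_s: 37.05
position: [0.502, -0.2307, 0.2399]
tcp_rot: [[0.217, 0.976, 0.001], [0.976, -0.217, -0.001], [-0.001, 0.001, -1.0]]
force: [-3.5, 3.4, 9.0]
opening: 0.101
```

```bash
python3 - <<'E'
from h import *
theta()
E
```

```text
grasp in feeder [-0.0384 -0.      0.2586] r 0.191 theta 0.872 F [-3.5  3.4  9. ] t 37.05 open 8.8
```

Request:
move_arm:
  moves:
    - {"hand": 5,"x": 0,"y": -0.06,"z": 0.05,"wx": 0,"wy": 0,"wz": 0}
    - {"hand": 5,"x": 0,"y": -0.04,"z": 0.03,"wx": 0,"wy": 0,"wz": 0}
    - {"hand": 5,"x": 0,"y": 0,"z": 0,"wx": 0,"wy": 0,"wz": 0}
    - {"hand": 5,"x": 0,"y": 0,"z": 0,"wx": 0,"wy": 0,"wz": 0}

```text
time_s: 37.45
position: [0.5017, -0.2306, 0.2396]
tcp_rot: [[0.217, 0.976, 0.006], [0.976, -0.217, -0.003], [-0.002, 0.007, -1.0]]
force: [-2.1, 3.3, 14.6]
opening: 0.102
```

```bash
python3 - <<'E'
from t2 import *
theta()
from rig import vision
c=vision.capture("scene"); cv2.imwrite("pics/scene15.png",cv2.resize(c["image"][130:220,210:310,::-1],None,fx=7,fy=6.5,interpolation=cv2.INTER_CUBIC))
E
```

```text
grasp in feeder [-0.0389 -0.      0.2583] r 0.1909 theta 0.869 F [-2.1  3.3 14.6] t 37.45 open 8.9
```

View pics/scene15.png

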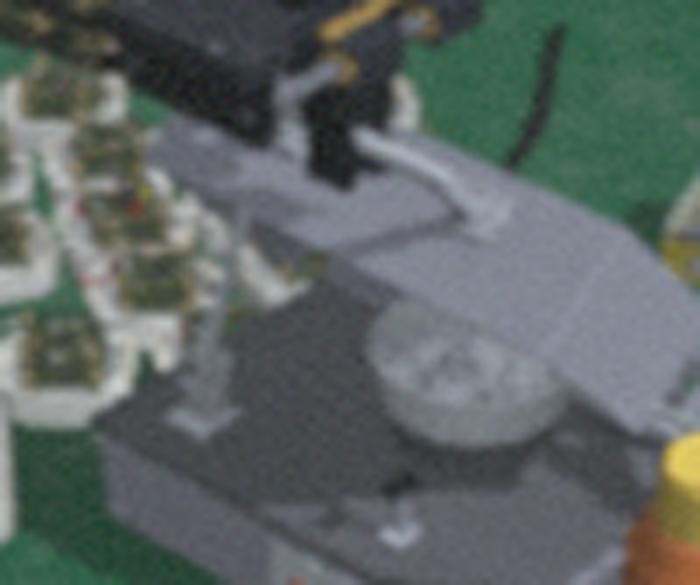

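Request:
move_arm:
  moves:
    - {"hand": 5,"x": 0,"y": 0.03,"z": -0.03,"wx": 0,"wy": 0,"wz": 0}
    - {"hand": 5,"x": 0,"y": 0,"z": 0,"wx": 0,"wy": 0,"wz": 0}
    - {"hand": 11,"x": 0,"y": 0,"z": 0,"wx": 0,"wy": 0,"wz": 0}
    - {"hand": 15,"x": 0,"y": 0,"z": 0,"wx": 0,"wy": 0,"wz": 0}
    - {"hand": 26,"x": 0,"y": 0,"z": 0,"wx": 0,"wy": 0,"wz": 0}
    - {"hand": 28,"x": 0,"y": 0,"z": 0,"wx": 0,"wy": 0,"wz": 0}
    - {"hand": 28,"x": 0,"y": 0,"z": 0,"wx": 0,"wy": 0,"wz": 0}

```text
time_s: 38.2
position: [0.5013, -0.231, 0.2376]
tcp_rot: [[0.217, 0.976, 0.002], [0.976, -0.217, -0.002], [-0.002, 0.003, -1.0]]
force: [0.2, -0.2, -0.9]
opening: 0.299
```

```bash
python3 - <<'E'
from h import *
s,c=wcap("w16"); theta(s)
W=cloud(c).reshape(-1,3); f=(W-FO)@FR
b=f[(f[:,2]>.24)&(f[:,2]<.28)&(f[:,1]<.055)&(f[:,1]>.018)&(f[:,0]<-.02)&(f[:,0]>-.06)]; print(len(b), np.percentile(b,[2,50,98],axis=0).round(4))
E
```

```text
grasp in feeder [-0.0391 -0.0004  0.2563] r 0.1895 theta 0.862 F [ 0.2 -0.2 -0.9] t 38.2 open 26.0
1495 [[-0.0425  0.019   0.2463]
 [-0.0367  0.0419  0.2636]
 [-0.0216  0.0542  0.2655]]
```

View pics/w16.png

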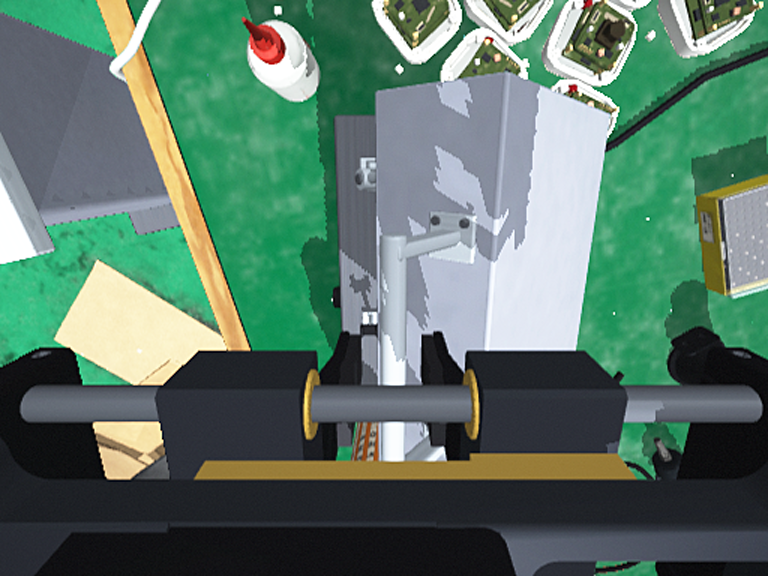

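Request:
move_arm:
  moves:
    - {"hand": 28,"x": 0,"y": 0.06,"z": 0,"wx": 0,"wy": 0,"wz": 0}
    - {"hand": 28,"x": 0,"y": 0,"z": -0.2,"wx": 0,"wy": 0,"wz": 0}
    - {"hand": 28,"x": 0,"y": 0,"z": -0.4,"wx": 0,"wy": 0,"wz": 0}
    - {"hand": 28,"x": 0,"y": 0,"z": -0.6,"wx": 0,"wy": 0,"wz": 0}
    - {"hand": 28,"x": 0,"y": 0,"z": -0.8,"wx": 0,"wy": 0,"wz": 0}
    - {"hand": 28,"x": 0,"y": 0,"z": -0.8,"wx": 0,"wy": 0,"wz": 0}
    - {"hand": 28,"x": 0,"y": 0,"z": -0.8,"wx": 0,"wy": 0,"wz": 0}
    - {"hand": 28,"x": 0,"y": 0,"z": -0.8,"wx": 0,"wy": 0,"wz": 0}
    - {"hand": 28,"x": 0,"y": 0,"z": 0,"wx": 0,"wy": 0,"wz": 0}

```text
time_s: 39.15
position: [0.5041, -0.2321, 0.3521]
tcp_rot: [[0.217, 0.976, 0.01], [0.976, -0.217, -0.007], [-0.005, 0.011, -1.0]]
force: [-0.4, 0.7, 0.1]
opening: 0.323
```

```bash
python3 - <<'E'
from h import *
from rig import vision
s,c=wcap("w17"); print(s["time_s"],s["force"].round(1))
W=cloud(c).reshape(-1,3); f=(W-FO)@FR
b=f[(f[:,2]>.255)&(f[:,2]<.28)&(f[:,1]<.05)&(f[:,1]>.0)&(f[:,0]<-.02)&(f[:,0]>-.06)]; print(len(b), np.percentile(b,[2,50,98],axis=0).round(4))
c=vision.capture("scene"); cv2.imwrite("pics/scene17.png",cv2.resize(c["image"][100:300,170:420,::-1],None,fx=3,fy=3,interpolation=cv2.INTER_CUBIC))
c=vision.capture("side"); cv2.imwrite("pics/side17.png",cv2.resize(c["image"][100:330,130:380,::-1],None,fx=2.6,fy=2.6,interpolation=cv2.INTER_CUBIC))
E
```

```text
39.15 [-0.4  0.7  0.1]
567 [[-0.0425  0.0014  0.2592]
 [-0.0376  0.0268  0.2638]
 [-0.0322  0.0494  0.2656]]
```

View pics/scene17.png

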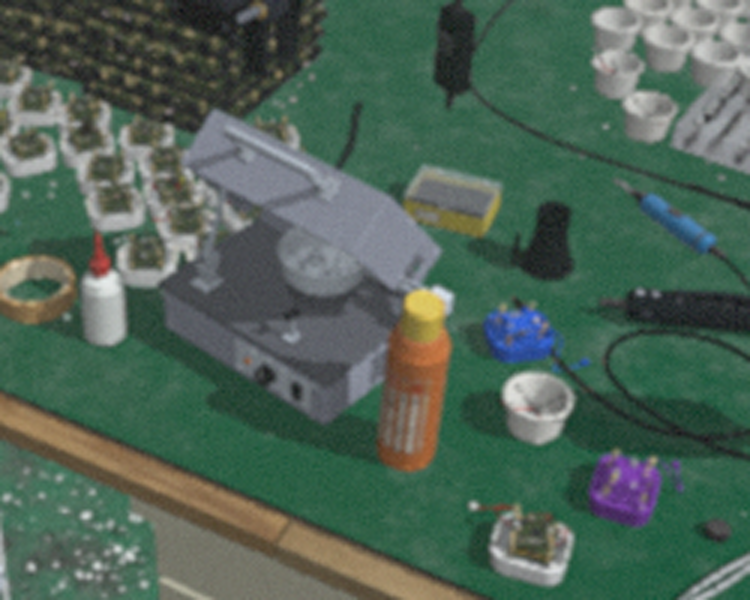

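View pics/side17.png

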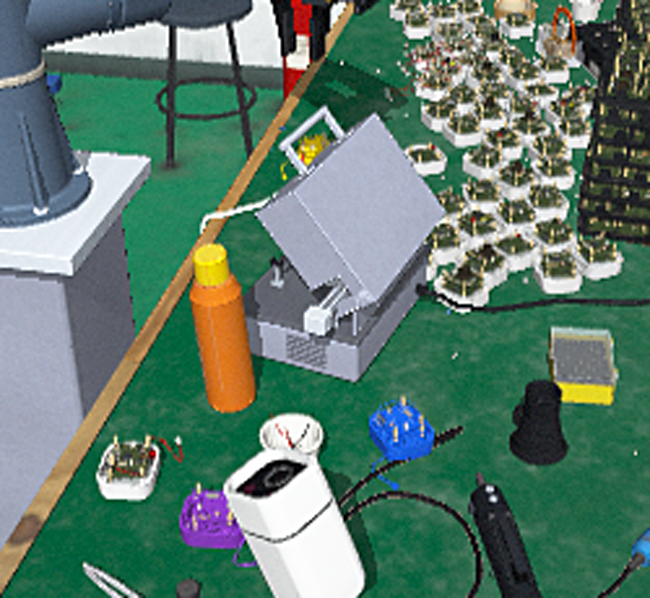

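```bash
python3 -c "
from rig import order
print(order.hand_in())"
```

```text
the job is handed in; nothing more can be done
None
```

The hood is propped open on the rod, and the job was handed in at about 39 s on the robot's clock. The interface reports no verdict.

**What I did**
- **Camera back:** I lifted it off the closed hood and set it down upright on clear bench at about (0.39, -0.56). I felt for contact first; the force there peaked at about 8 N.
- **Hood opened:** I guided the hood by its handle back to its stop. The angle I measured was 1.745 rad, against the 1.75 given.
- **Prop rod:** I pushed it up to its stop with the closed fingers. The ball showed within a few pixels of where a rod at 1.71 rad should be.
- **Hood lowered:** I eased it down while holding it until it stopped moving at 0.87 rad and the upward force rose to about 15 N. Then I let go.

**Last checks**
- After release the handle stayed at the same height, about 0.88 rad, close to the expected resting angle.
- The wrist force read zero, and the gripper was clear of the hood and handle when I handed in.
- The final pictures show the camera back upright, and the spray can, flux bottle, white cup and tape roll standing where they were.

No check failed. I could not see the ball inside the socket directly; that it is seated follows from the hood's angle and from the hood staying up by itself.

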